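# Show a casting to the inspection camera

## Robot

A 6-joint arm with a two-finger parallel gripper is mounted at the origin on the work surface. World frame = base frame: x ahead of the robot, y to its left, z up, the work surface at z = 0. Lengths are in m, angles in degrees, forces in N, time in s.
With the tool pointing down it reaches from about 0.4 to 0.825 m from the base axis. Payload 7 kg.
Tool frame: the origin (TCP) lies midway between the tips of the shut fingers; the grasp point (between the pads) lies 19 mm behind it; x points along the fingers, z is the direction in which the jaws open and shut, and the axes are right-handed (so a half turn about x gives the same grasp; the last joint's range is limited). The gripper opens to 88 mm and grips with 3 to 60 N. Pads are 19 mm wide; open, the fingers measure 130 mm over their backs; the gripper's body (78 mm by 193 mm) begins 47 mm behind the grasp point.
Start: joints at [91.622, 20.546, 0.682, 0, -70.136, -16.507], TCP at [0.173, 0.652, 0.227] pointing down, gripper open.
Joint ranges: [-176.03, 176.03], [-82.01, 121.73], [-58.28, 71.71], [-173.87, 95.51], [-174.79, -0.11], [-173.66, 173.66]. Speed limits (degrees/s): [136.94, 136.94, 172.46, 180, 180, 180].

## Interface

Orientations are given as [roll, pitch, yaw] about the fixed x, y, z axes, in that order (R = Rz(yaw) Ry(pitch) Rx(roll)).
In Python, from plant import ctrl gives the robot as it stands.
- The arm moves only by the tool servo_tool, never from a script. Its argument "motion" is a list of rows, each an object with "offset": the shift along the tool's x, y, z in m, a list of three; "roll": the turn about the tool's x in degrees; "claw": the opening, from -1 (shut) to 1 (fully open), so that 0 is half open. In form: [{"offset": [x, y, z], "roll": roll, "claw": claw}, ...]. A call has 1 to 12 rows; each row shifts and turns the commanded pose from where the row before left it, along the tool's axes as they then stand; what a row does not reach is not made up. A row lasts 1/8 s, in which the tool goes at most 62.5 mm and 10.7 degrees, less where a joint would pass 70% of its speed; a pose out of reach is approached as far as the arm can. A call is refused whole if a number of a shift passes 0.0625 or a number of a turn 10.7, either way. A call with a gripper value outside its range is refused whole. The fingers move at their own pace and stop on an object; the grip force is fixed at half the most. Time passes only in rows, so rows that do not move let the fingers close. It gives the time, the measured TCP pose, the force and the opening at its end, in the units of the state.
- ctrl.get_obs(): the state, without advancing time (a new reading comes with each control period).
- ctrl.snapshot(name): name is "scene" or "top" or "wrist"; returns a dict with "frame" (384x512x3 uint8, blue, green, red), "z_map" (384x512 float32, m along the optical axis (not along the pixel's ray), 0 where there is no reading), "mtx" (3x3 intrinsics, pixels), "k1" (the pictures are not rectified: a ray, as slopes to the right and down, at radius r is drawn at 1 + k1 r^2 times it, then the intrinsics apply), "extrinsics" (4x4, takes a point from camera to world coordinates). Camera axes: x right, y up, looking along -z (the intrinsics and any distortion apply to the point x, -y, -z); pixel columns grow to the right and rows downward; lengths in m; the calibration is good to about 2 mm. A picture is of the moment at which its call begins.
- ctrl.close_job(): hands the job in, once; it reports no verdict.
The state is a dict: "clock": time; "joint_pos": joint angles; "qvel": joint speeds; "tau": joint torques, N m; "tool_pos": TCP position; "orientation": TCP orientation; "force": force on the tool from outside, world axes, zero at the start; "moment": the same for the moment, N m; "opening": finger opening in m.
Only numpy, scipy, OpenCV 4.12 (cv2) and the standard library are available. Lean on these libraries where they do the work, as an engineer would, in place of code of your own. Each camera call takes 0.05 s, during which the arm holds its last target.

## Task

Set the inspection light first: turn the knob on the grey light box until its pointer lines up with the steel index tab on the scale. Then take the round casting out of the wooden rack and hold it still in the air at the inspection camera's focus point, 130 mm straight in front of the lens, sprue upward, its bossed face square to the lens (the camera looks down at a slant, so lean the casting to match). Finish while still holding it there; leave the square and the lozenge casting in their slots, and do not push the camera out of place.

Things in the scene. Friction and masses are not known exactly. Their poses are not given: they have to be found in the camera images.
- dial (a joint): The black knob on top of the grey light box (110 x 110 x 45 mm, fixed). Angle in rad about the vertical, growing clockwise seen from above; 0 when the pointer points along the box's own forward direction (roughly away from the robot). Turns against slight friction from -2.3 to 2.3 and stays where left; the index tab is always 0.4 to 2.3 rad clockwise of where the knob starts.
- dial_grip (a point): Point on the knob's axis at the height to grip it, 24 mm above the box's top. The grip is an upright bar 44 mm long (along x of this frame, towards the pointer), 12 mm wide (y) and 28 mm high (its top 12 mm above this point), standing on a disc 48 mm across and 8 mm high. Frame turns with the knob; z up.
- dial_pointer (a point): Tip of the knob's pointer, a thin white nose low on the knob, 32 mm from the knob's axis (a white line on the bar's top shows the same direction).
- index: Thin dark ring (radius 37 mm) lying on the box's top round the knob, carrying the index tab. Origin on the knob's axis at the box's top; x points to the tab, z up. It does not move during the job.
- index_tab (a point): Middle of the top of the index tab, a small steel block 12 x 7 x 4 mm, 41 mm from the knob's axis. The knob is set when the pointer points at it.
- rack: Fixed wooden rack 70 (x) x 250 (y) x 24 mm high with three slots in a row along its y, 80 mm apart, the middle one at its centre, each 10 mm (x) by 30 mm (y) and 16 mm deep. Origin under its centre, z up; x points roughly away from the robot. Each slot holds one casting by its foot; which is where varies.
- round_centre (a point): Centre of the round casting's disc, 46 mm across, 8 mm thick. One piece of plain silver metal, 100 mm high, about 0.18 kg: foot 26 mm wide, 8 mm thick, its underside 36 mm below this point (44 mm above the table while in the slot), then disc, then sprue on top. Frame: x out of the bossed face (in the rack it looks along the rack's x), y along the width, z up to the sprue.
- round_sprue (a point): Middle of the free part of the round casting's sprue, 44 mm above the disc's centre: an upright bar 14 mm wide (y) and 10 mm thick (x) that ends 20 mm above this point; the disc's top edge is 21 mm below it. The place to grip. Same axes as round_centre.
- round_front (a point): A point in the air 50 mm straight out from the round casting's centre on its bossed side (a round boss 24 mm across stands 3 mm proud, with a bead at its middle; the back is plain).
- square_centre (a point): Centre of the square casting (plate 38 x 38 mm), otherwise like the round one; it must stay in its slot.
- lozenge_centre (a point): Centre of the lozenge casting (36 mm square plate standing on its corner), otherwise like the round one; it must stay in its slot.
- camera: Inspection camera on a steel column: white housing 80 x 52 x 52 mm, light ring 72 mm across, black lens, looking roughly to the robot and 25 degrees down. Origin: the focus point in the air. x points from there back to the lens along the optical axis, y is level, z the camera's up. A casting shown correctly has its centre here and its x, y, z along these. Place, height and yaw vary.
- lens (a point): Centre of the lens's front, 130 mm along the camera's x from the focus point.
There are look-alikes about, which are no part of the job. Leave any red look-alike of the part that bears round_centre alone. What is shaped like the part that bears dial but red is not meant.

How it is judged:
By the outcome, as a careful person would: the job done as asked, in the order asked, and still so for the second after the job is handed in, while the arm keeps its last pose, push and grip.
It also fails if it takes over 64 s, if anything falls off the work surface, if the arm or the gripper's body presses on something with over 40 N, if the wrist force passes 120 N, or if a joint passes its speed limit or range.

## Working session

There is one attempt and no reset: what is moved stays moved. The work goes in short steps, Python scripts to look and compute and a tool call to move; the robot and the scene stay as the last step left them, time stands still between calls to the robot, and variables do not carry over. Pictures are saved under pics/ and viewed, and the job is handed in when it is done.

Besides the shell and the picture viewer there is one more tool, called after "Request:" as name([rows], argument=value, ...), one row to a line, values as JSON. servo_tool: Moves the arm, as the interface text tells. Its arguments: {"type":"object","properties":{"motion":{"type":"array"}},"required":["motion"]}

```bash
ls; mkdir -p pics
python3 - <<'E'
from plant import ctrl
import cv2,numpy as np,pickle
o=ctrl.get_obs();print(o)
for n in ["scene","top","wrist"]:
    s=ctrl.snapshot(n);pickle.dump(s,open(f"pics/{n}0.pkl","wb"))
    cv2.imwrite(f"pics/{n}0.png",cv2.resize(s["frame"],(800,600),interpolation=cv2.INTER_CUBIC))
    print(n,s["mtx"].tolist(),s["k1"],s["extrinsics"].round(4).tolist())
E
```

```text
pics
{'clock': 0.0, 'joint_pos': array([ 9.16204733e+01,  2.05915065e+01,  6.34552261e-01, -2.11582416e-02,
       -7.01365080e+01, -1.65054098e+01]), 'qvel': array([-0.07779044, -0.03890162,  0.15839695, -0.03641981, -0.0760454 ,
        0.00800303]), 'tau': array([-2.41434309e-04, -5.82713091e+01,  2.93050611e+01,  6.99747384e+00,
        6.82278143e-03, -1.51419463e-04]), 'tool_pos': array([0.173304  , 0.65186565, 0.22562454]), 'orientation': array([   4.49284599,   89.9044441 , -100.39929598]), 'force': array([ 0.0257719 , -0.34129365,  0.31455252]), 'moment': array([ 0.01531013, -0.03193015, -0.04364304]), 'opening': 0.08769721901763032}
scene [[402.5779713074247, 0.0, 258.3928559023904], [0.0, 402.5779713074247, 196.84722626200886], [0.0, 0.0, 1.0]] 0.008597820151699723 [[0.0638, -0.7759, 0.6277, 1.0136], [0.998, 0.0492, -0.0406, -0.0334], [0.0006, 0.629, 0.7774, 0.9148], [0.0, 0.0, 0.0, 1.0]]
top [[362.0396190537993, 0.0, 256.134474368008], [0.0, 362.0396190537993, 189.7844365344323], [0.0, 0.0, 1.0]] -0.056525034590565015 [[-0.0218, 0.9943, -0.1041, 0.3495], [-0.9997, -0.0229, -0.0102, 0.0146], [-0.0125, 0.1039, 0.9945, 1.0998], [0.0, 0.0, 0.0, 1.0]]
wrist [[297.43752166693474, 0.0, 255.87519745616376], [0.0, 297.43752166693474, 193.86245242697268], [0.0, 0.0, 1.0]] -0.007630213455752388 [[-0.2569, 0.9212, 0.2922, 0.2525], [-0.9664, -0.2455, -0.0755, 0.6301], [0.0022, -0.3018, 0.9534, 0.3834], [0.0, 0.0, 0.0, 1.0]]
```

View pics/scene0.png

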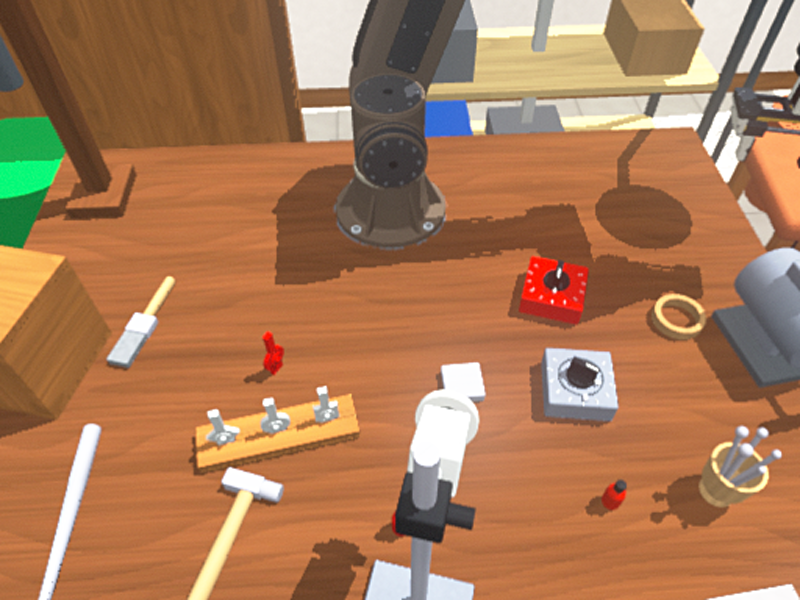

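View pics/top0.png

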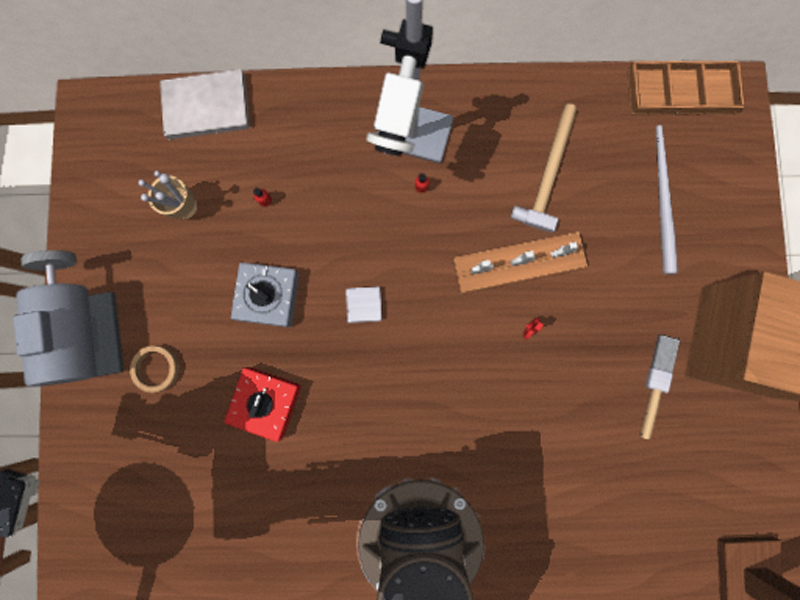

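View pics/wrist0.png

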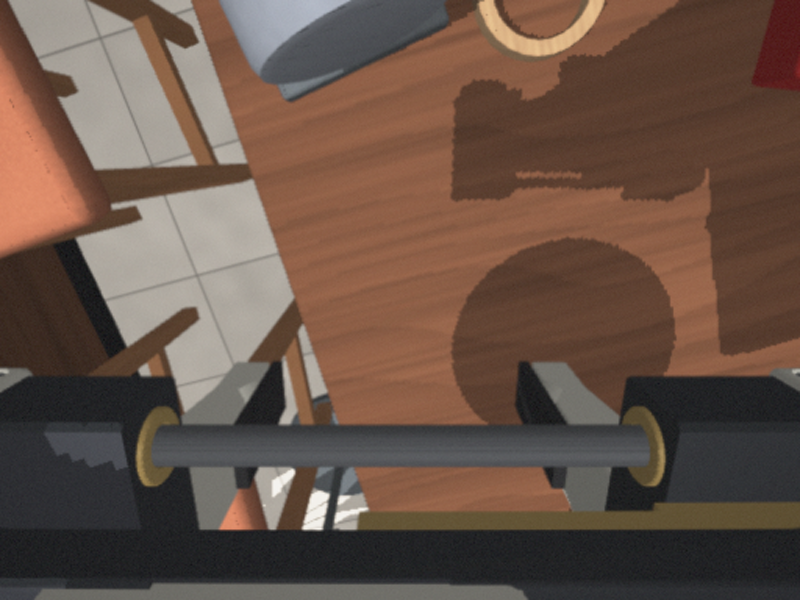

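The scene view shows the rack near (275,430), the light box at (580,380) and the camera at (435,440). In the top view the box is at (264,294) and the rack at (520,262). Red look-alikes of the box and casting stand nearby. Next I'll look at enlarged crops.

```bash
cat > h.py <<'E'
import cv2,numpy as np,pickle
from scipy.spatial.transform import Rotation as Ro
def load(n): return pickle.load(open(f"pics/{n}.pkl","rb"))
def rays(s,uv):
    uv=np.atleast_2d(np.float64(uv)).reshape(-1,1,2)
    return cv2.undistortPoints(uv,s["mtx"],np.array([s["k1"],0,0,0.]),None,None,None).reshape(-1,2)
def grid(s):
    h,w=s["z_map"].shape
    u,v=np.meshgrid(np.arange(w),np.arange(h))
    r=rays(s,np.stack([u,v],-1).reshape(-1,2).astype(float)).reshape(h,w,2); z=s["z_map"][...,None]
    pc=np.concatenate([r[...,:1]*z,-r[...,1:]*z,-z],-1)
    E=s["extrinsics"]; return pc@E[:3,:3].T+E[:3,3]
def onplane(s,uv,Z):
    r=rays(s,uv);E=s["extrinsics"]
    d=np.c_[r[:,0],-r[:,1],-np.ones(len(r))]@E[:3,:3].T
    t=(Z-E[2,3])/d[:,2]; return E[:3,3]+t[:,None]*d
def proj(s,P):
    P=np.atleast_2d(P);E=s["extrinsics"];pc=(P-E[:3,3])@E[:3,:3]
    q=np.c_[pc[:,0],-pc[:,1],-pc[:,2]]
    return cv2.projectPoints(q.reshape(-1,1,3),np.zeros(3),np.zeros(3),s["mtx"],np.array([s["k1"],0,0,0.]))[0].reshape(-1,2)
def crop(s,x0,y0,x1,y1,name,W=800,H=600):
    c=s["frame"][y0:y1,x0:x1];f=min(W/(x1-x0),H/(y1-y0))
    cv2.imwrite(f"pics/{name}.png",cv2.resize(c,None,fx=f,fy=f,interpolation=cv2.INTER_CUBIC));print(name,"scale",f)
def grab(name,tag):
    from plant import ctrl
    s=ctrl.snapshot(name);pickle.dump(s,open(f"pics/{tag}.pkl","wb"));return s
def toolR(o): return Ro.from_euler('xyz',o["orientation"],degrees=True).as_matrix()
E
python3 - <<'E'
from h import *
s=load("top0");crop(s,140,160,200,215,"t_box");crop(s,285,145,380,190,"t_rack");crop(s,220,0,310,110,"t_cam")
s=load("scene0");crop(s,340,215,400,275,"s_box");crop(s,120,240,235,305,"s_rack");crop(s,220,230,320,384,"s_cam")
from plant import ctrl
print(toolR(ctrl.get_obs()))
E
```

```text
t_box scale 10.909090909090908
t_rack scale 8.421052631578947
t_cam scale 5.454545454545454
s_box scale 10.0
s_rack scale 6.956521739130435
s_cam scale 3.896103896103896
[[-2.02204444e-04  9.66426799e-01 -2.56942020e-01]
 [-1.21743347e-03 -2.56942073e-01 -9.66426039e-01]
 [-9.99999238e-01  1.17394176e-04  1.22851516e-03]]
```

View pics/t_box.png

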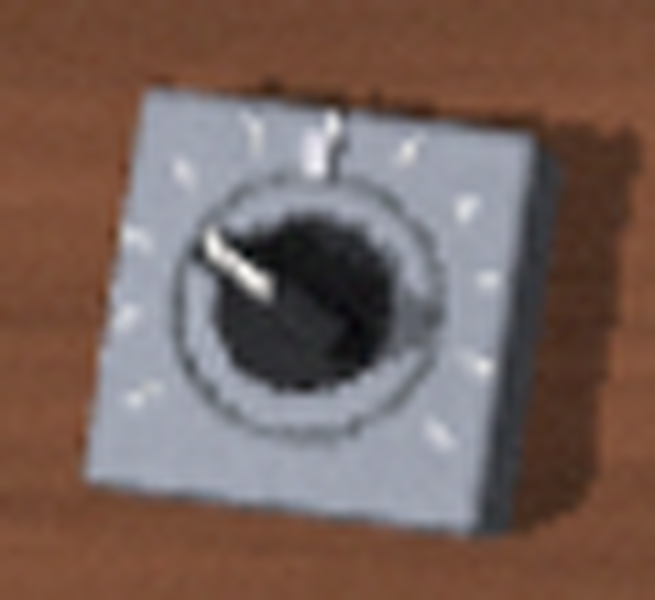

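View pics/s_box.png

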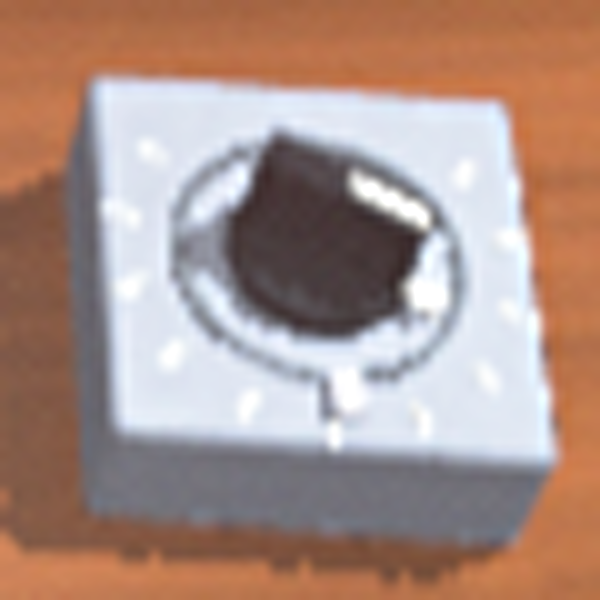

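View pics/s_rack.png

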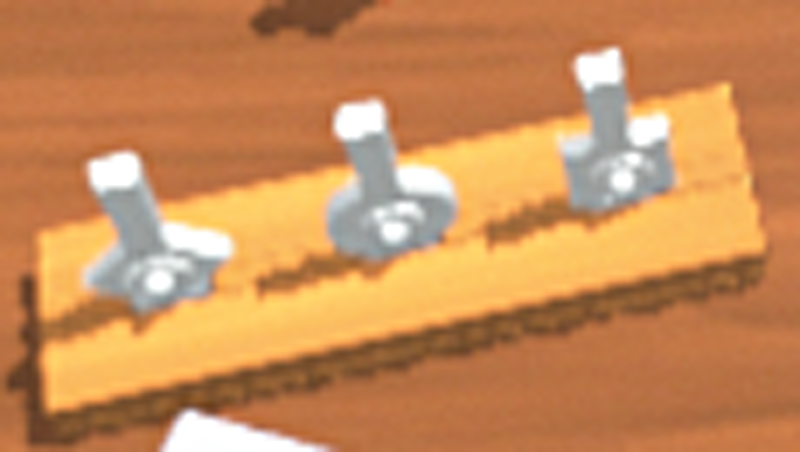

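View pics/t_rack.png

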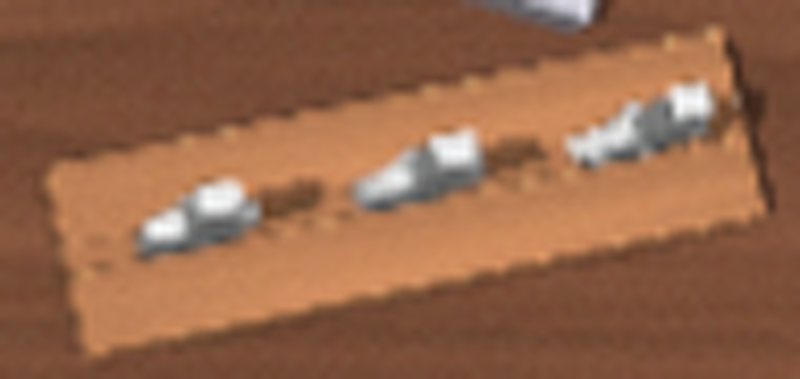

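View pics/t_cam.png

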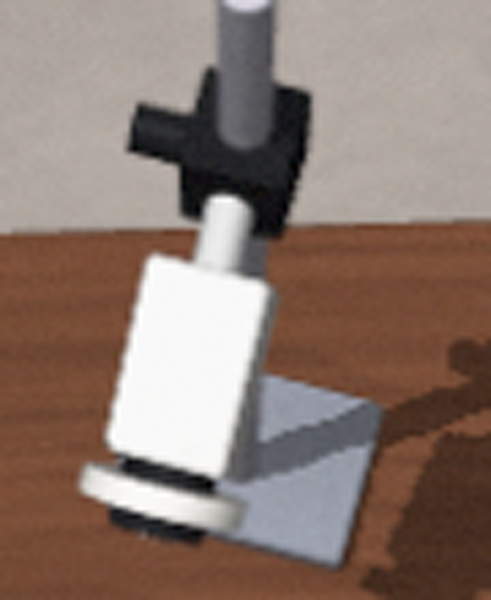

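View pics/s_cam.png

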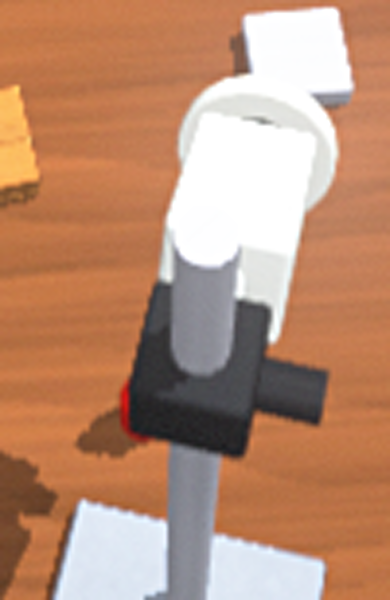

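The crops show the round casting in the middle slot, at (390,225) in the scene rack crop. Its boss faces away from the robot, with the lozenge on the left and the square on the right. On the box, the pointer is near (208,238) and the tab near (316,156) in the top crop, so the tab lies clockwise of the pointer. Next I'll measure all of this.

```bash
cat >> h.py <<'E'
def up(pts,x0,y0,f): return (np.array(pts,float)+.5)/f-.5+np.array([x0,y0])
E
python3 - <<'E'
from h import *
np.set_printoptions(precision=4,suppress=True)
t=load("top0");s=load("scene0")
ft=655/60;
c=lambda p:up(p,140,160,10.909); d=lambda p:up(p,340,215,10.)
cor_t=onplane(t,c([(148,90),(537,133),(478,533),(88,480)]),.045)
cor_s=onplane(s,d([(553,462),(118,432),(92,78),(500,100)]),.045) 
print("top corners",cor_t[:,:2].tolist(),cor_t.mean(0)); print("scene corners",cor_s[:,:2].tolist(),cor_s.mean(0))
print("ringc top",onplane(t,c([(307.5,306)]),.045),"scene",onplane(s,d([(317,268)]),.045))
print("tab",onplane(t,c([(316,156)]),.049),onplane(s,d([(347,388)]),.049))
print("line top z.081",onplane(t,c([(212,235),(272,297)]),.081),"scene",onplane(s,d([(350,175),(430,217)]),.081))
print("nose scene z.05",onplane(s,d([(432,292)]),.05))
for n,S in (("top",t),("scene",s)):
    P=grid(S); 
    m=(abs(P[...,0]-cor_t.mean(0)[0])<.05)&(abs(P[...,1]-cor_t.mean(0)[1])<.05)&(P[...,2]>.03)
    print(n,"ztop med",np.median(P[m][:,2]),np.percentile(P[m][:,2],[95,99,100]))
    k=m&(P[...,2]>.072); Q=P[k]; print(len(Q),Q.mean(0)); 
    w,v=np.linalg.eigh(np.cov(Q[:,:2].T)); print(w,v[:,1],np.degrees(np.arctan2(v[1,1],v[0,1])))
E
```

```text
top corners [[0.5327707657463863, 0.33028141944481093], [0.518240609511076, 0.22350053838067777], [0.4100847178129211, 0.2396949330450093], [0.42662137697599406, 0.3457912550624957]] [0.4719 0.2848 0.045 ]
scene corners [[0.5345462438434296, 0.33417673285105876], [0.519490094482445, 0.22920391803635104], [0.4130718503565085, 0.2447566846722039], [0.4268313535656737, 0.3503376731986292]] [0.4735 0.2896 0.045 ]
ringc top [[0.4725 0.2861 0.045 ]] scene [[0.4753 0.2898 0.045 ]]
tab [[0.5128 0.2829 0.049 ]] [[0.5129 0.2873 0.049 ]]
line top z.081 [[0.4876 0.3022 0.081 ]
 [0.4709 0.2862 0.081 ]] scene [[0.4712 0.2912 0.081 ]
 [0.4847 0.3078 0.081 ]]
nose scene z.05 [[0.4873 0.3152 0.05  ]]
top ztop med 0.04588362493241538 [0.079  0.0832 0.0855]
68 [0.4723 0.2851 0.0811]
[0.     0.0002] [0.6142 0.7892] 52.10650771551127
scene ztop med 0.047070053794019406 [0.0802 0.0835 0.0857]
107 [0.4749 0.2891 0.0803]
[0.     0.0002] [0.6121 0.7908] 52.26078315155562
```

Run:
```python
from h import *
np.set_printoptions(precision=4,suppress=True)
t=load("top0");s=load("scene0")
rt=lambda p:up(p,285,145,8.421); rs=lambda p:up(p,120,240,6.9565)
print("rack cor top",onplane(t,rt([(48,172),(722,32),(768,215),(92,353)]),.024)[:,:2].tolist())
print("rack cor scene",onplane(s,rs([(48,413),(766,258),(733,85),(40,232)]),.024)[:,:2].tolist())
# sprue top, z=.108
print("sprue tops t",onplane(t,rt([(220,195),(457,150),(693,100)]),.108)[:,:2].tolist())
print("sprue tops s",onplane(s,rs([(600,69),(361,121),(113,172)]),.108)[:,:2].tolist())
for n,S in (("top",t),("scene",s)):
    P=grid(S);m=(P[...,0]>.3)&(P[...,0]<.75)&(P[...,1]>-.4)&(P[...,1]<-.05)&(P[...,2]>.098)&(P[...,2]<.118)
    cn,lab,st,ce=cv2.connectedComponentsWithStats(m.astype(np.uint8))
    for i in range(1,cn):
        if st[i,4]>3: print(n,st[i,4],P[lab==i].mean(0),P[lab==i][:,2].max())
    # camera housing points
    m=(P[...,0]>.45)&(P[...,0]<1.0)&(abs(P[...,1])<.2)&(P[...,2]>.12)&(P[...,2]<.6)
    cn,lab,st,ce=cv2.connectedComponentsWithStats(m.astype(np.uint8))
    for i in range(1,cn):
        if st[i,4]>30: Q=P[lab==i];print(n,"cam",st[i],Q.min(0),Q.max(0))
```

```text
rack cor top [[0.5348004876644727, -0.07861770309084853], [0.5804312836255456, -0.3231344777718437], [0.5134870985267668, -0.33587197816739417], [0.46939671082581214, -0.09214936545480927]]
rack cor scene [[0.5838469364561804, -0.3171698922291076], [0.5412224074753675, -0.07323903072271681], [0.4697861824290789, -0.0840370968622089], [0.5144837103899886, -0.32975894125915306]]
sprue tops t [[0.511367192870476, -0.12768898032334858], [0.5246221102554662, -0.20653847595167496], [0.5396897683507149, -0.28575767216748166]]
sprue tops s [[0.5120188732726637, -0.12364811906529578], [0.5270200445725994, -0.2020469915914458], [0.5410332345328182, -0.2812604325936279]]
top 23 [ 0.5395 -0.2831  0.108 ] 0.11197005032147966
top 21 [ 0.5256 -0.2042  0.107 ] 0.1103514060173506
top 22 [ 0.511  -0.1279  0.1075] 0.1125999173988933
top 18 [ 0.3974 -0.2171  0.1019] 0.10656516828047513
top cam [ 235    0   42  100 2165] [ 0.6435 -0.03    0.1223] [0.8166 0.0668 0.4574]
scene 19 [ 0.3986 -0.2143  0.1004] 0.10243734233888624
scene 35 [ 0.5127 -0.1235  0.1067] 0.11157452091621145
scene 38 [ 0.5271 -0.2014  0.1065] 0.11191038480211912
scene 40 [ 0.5415 -0.2795  0.1061] 0.11154928016400578
scene cam [ 253  249   54  128 3913] [ 0.647  -0.0277  0.1202] [0.8203 0.0718 0.4587]
```

Request:
servo_tool([
  {"offset": [0,0.048,0.0344],"roll": 0,"claw": 0},
  {"offset": [0,0.048,0.0344],"roll": 0,"claw": 0},
  {"offset": [0,0.048,0.0344],"roll": 0,"claw": 0},
  {"offset": [0,0.048,0.0344],"roll": 0,"claw": 0},
  {"offset": [0,0.048,0.0344],"roll": 0,"claw": 0},
  {"offset": [0,0.048,0.0344],"roll": 0,"claw": 0},
  {"offset": [0,0.048,0.0344],"roll": 0,"claw": 0},
  {"offset": [0,0.048,0.0344],"roll": 0,"claw": 0},
  {"offset": [0,0,0],"roll": -9.6,"claw": 0},
  {"offset": [0,0,0],"roll": -9.6,"claw": 0},
  {"offset": [0,0,0],"roll": -9.6,"claw": 0},
  {"offset": [0,0,0],"roll": -9.6,"claw": 0},
])

```text
clock: 1.65
tool_pos: [0.4737, 0.2874, 0.2263]
orientation: [-78.7, 90.0, -144.9]
force: [-0.9, 0.0, -0.5]
opening: 0.0439
```

Request:
servo_tool([
  {"offset": [0,0,0],"roll": -9.6,"claw": 0},
  {"offset": [0,0,0],"roll": -9.6,"claw": 0},
  {"offset": [0,0,0],"roll": -9.5,"claw": 0},
  {"offset": [0,0,0],"roll": 0,"claw": 0},
])

```text
clock: 2.15
tool_pos: [0.4737, 0.2876, 0.2263]
orientation: [-103.9, 90.0, -141.8]
force: [-0.5, -0.7, 0.3]
opening: 0.0439
```

Run:
```python
from h import *
np.set_printoptions(precision=4,suppress=True)
from plant import ctrl
o=ctrl.get_obs();print(o["clock"],o["joint_pos"],o["tool_pos"],o["opening"],o["force"]);print(toolR(o))
s=grab("wrist","w1");crop(s,0,0,512,384,"w1");print(s["extrinsics"])
```

```text
2.15 [ 51.5099   9.2227 -14.7305  -0.0065 -66.0721  90.6415] [0.4737 0.2876 0.2263] 0.043924833108756556 [-0.4566 -0.6964  0.2872]
[[-0.0004  0.6136  0.7896]
 [-0.0003  0.7896 -0.6136]
 [-1.     -0.0004 -0.0001]]
w1 scale 1.5625
[[ 0.7897  0.5847  0.1857  0.5239]
 [-0.6135  0.7526  0.2392  0.3515]
 [ 0.0001 -0.3028  0.953   0.384 ]
 [ 0.      0.      0.      1.    ]]
```

View pics/w1.png

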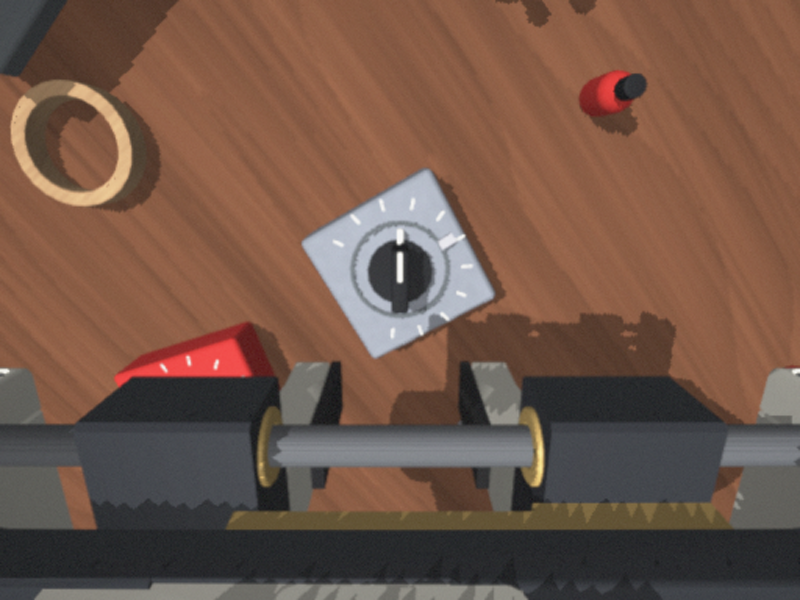

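The wrist view shows the bar upright in the image at (400,270), midway between the fingers. The pointer nose is at (400,237) and the tab at (452,241). I'll measure both more closely.

Run:
```python
from h import *
s=load("w1");crop(s,190,105,320,232,"w1c")
```

```text
w1c scale 4.724409448818897
```

View pics/w1c.png

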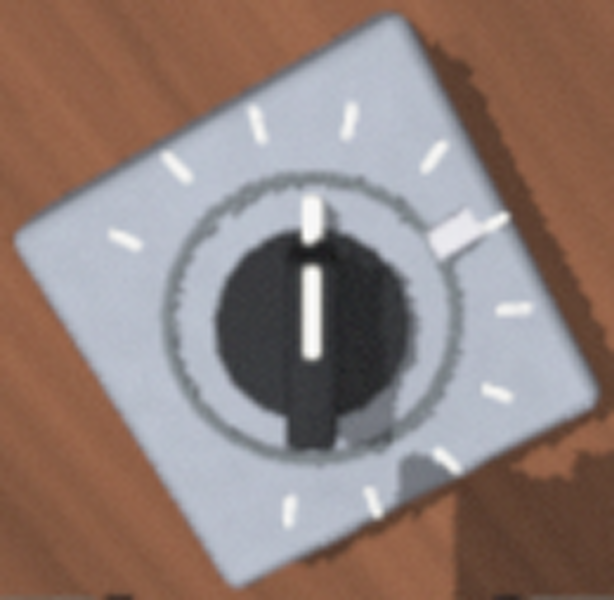

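The crop shows the ring centred at (313,318), the nose tip at (313,197) and the tab at (456,235).

Run:
```python
from h import *
np.set_printoptions(precision=4,suppress=True)
s=load("w1");c=lambda p:up(p,190,105,4.7244)
C=onplane(s,c([(313.5,318)]),.045)[0];T=onplane(s,c([(456,235)]),.049)[0];N=onplane(s,c([(313,197)]),.05)[0]
L=onplane(s,c([(312,265),(312,358)]),.081)
a=lambda v:np.degrees(np.arctan2(v[1],v[0]))
print(C,T,N,L);print(a(T-C),np.linalg.norm(T-C),a(N-C),np.linalg.norm(N-C),a(L[0]-L[1]))
cor=onplane(s,c([(398,12),(598,395),(238,586),(15,240)]),.045);print(cor,cor.mean(0))
```

```text
[0.4744 0.2876 0.045 ] [0.5146 0.2835 0.049 ] [0.4932 0.3119 0.05  ] [[0.4867 0.304  0.081 ]
 [0.4738 0.2874 0.081 ]]
-5.831864265124909 0.04053446522334721 52.38525973419667 0.03104651889828732 52.14135162486736
[[0.5345 0.333  0.045 ]
 [0.5188 0.228  0.045 ]
 [0.4145 0.2427 0.045 ]
 [0.4291 0.3475 0.045 ]] [0.4742 0.2878 0.045 ]
```

Request:
servo_tool([
  {"offset": [0.05,0,0],"roll": 0,"claw": 0},
  {"offset": [0.05,0,0],"roll": 0,"claw": 0},
  {"offset": [0.04,0,0],"roll": 0,"claw": 0},
  {"offset": [0.03,0,0],"roll": 0,"claw": 0},
  {"offset": [0,0,0],"roll": 0,"claw": 0},
  {"offset": [0,0,0],"roll": 0,"claw": -1},
  {"offset": [0,0,0],"roll": 0,"claw": -1},
  {"offset": [0,0,0],"roll": 0,"claw": -1},
  {"offset": [0,0,0],"roll": 0,"claw": -1},
])

```text
clock: 3.32
tool_pos: [0.4737, 0.288, 0.057]
orientation: [122.8, 90.0, 85.0]
force: [-3.0, 0.8, 2.9]
opening: 0.0118
```

Gripped at a 12 mm opening. Now I'll turn it 58° clockwise.

Request:
servo_tool([
  {"offset": [0,0,0],"roll": 8,"claw": -1},
  {"offset": [0,0,0],"roll": 8,"claw": -1},
  {"offset": [0,0,0],"roll": 8,"claw": -1},
  {"offset": [0,0,0],"roll": 8,"claw": -1},
  {"offset": [0,0,0],"roll": 8,"claw": -1},
  {"offset": [0,0,0],"roll": 8,"claw": -1},
  {"offset": [0,0,0],"roll": 6,"claw": -1},
  {"offset": [0,0,0],"roll": 4,"claw": -1},
  {"offset": [0,0,0],"roll": 0,"claw": -1},
  {"offset": [0,0,0],"roll": 0,"claw": -1},
])

```text
clock: 4.58
tool_pos: [0.4736, 0.2882, 0.0569]
orientation: [-174.0, 90.0, 90.3]
force: [-4.4, 1.8, 5.0]
opening: 0.012
```

Run:
```python
from h import *
np.set_printoptions(precision=4,suppress=True)
from plant import ctrl
o=ctrl.get_obs();print(o["clock"],o["joint_pos"],o["tool_pos"],o["opening"],o["force"],o["moment"]);print(toolR(o))
s=grab("wrist","w2");crop(s,150,105,362,264,"w2c")
```

```text
4.575 [ 51.5418  19.0914 -26.6924  -0.0393 -44.1822  32.8063] [0.4736 0.2882 0.0569] 0.012002009807006171 [-4.3797  1.766   4.9632] [ 1.0586  1.8889 -0.0745]
[[-0.      0.9951 -0.099 ]
 [ 0.0008 -0.099  -0.9951]
 [-1.     -0.0001 -0.0008]]
w2c scale 3.7735849056603774
```

View pics/w2c.png

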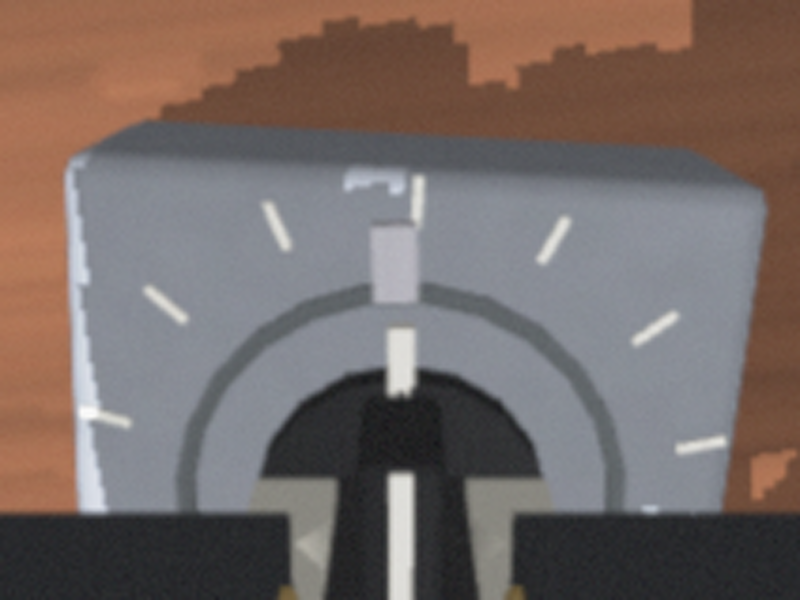

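The pointer at x≈401 is almost under the tab's centre at x≈395. I'll compute the residual.

Run:
```python
from h import *
s=load("w2");c=lambda p:up(p,150,105,3.77358)
a=lambda v:np.degrees(np.arctan2(v[1],v[0]))
T=onplane(s,c([(394,222),(395,302),(371,222),(419,222),(371,302),(418,302)]),.049)
N=onplane(s,c([(401,328),(401,395)]),.05)
L=onplane(s,c([(400.5,472),(400.5,590)]),.081)
R=onplane(s,c([(187,490),(614,490)]),.045)
print(T,N,L,R.mean(0))
C=np.array([R.mean(0)[0]*0+.4744,R.mean(0)[1],0])
print(a(T[2:].mean(0)-C),a(N[0]-C),a(L[0]-L[1]),a(N[0]-N[1]),a(T[0]-T[1]))
```

```text
[[0.52095009 0.28340562 0.049     ]
 [0.5085422  0.28450722 0.049     ]
 [0.5212908  0.28683597 0.049     ]
 [0.52057988 0.279677   0.049     ]
 [0.50890555 0.28816653 0.049     ]
 [0.50819403 0.28100042 0.049     ]] [[0.50460994 0.2839738  0.05      ]
 [0.49370117 0.28505702 0.05      ]] [[0.49466669 0.28502493 0.081     ]
 [0.47743905 0.28673795 0.081     ]] [0.47513342 0.28698515 0.045     ]
-4.344899461759876 -5.692471244958401 -5.678507153369512 -5.67074451448893 -5.073565017654724
```

Request:
servo_tool([
  {"offset": [0,0,0],"roll": -1.1,"claw": -1},
  {"offset": [0,0,0],"roll": 0,"claw": -1},
  {"offset": [0,0,0],"roll": 0,"claw": -1},
  {"offset": [0,0,0],"roll": 0,"claw": -0.2},
  {"offset": [0,0,0],"roll": 0,"claw": -0.2},
  {"offset": [0,0,0],"roll": 0,"claw": -0.2},
  {"offset": [-0.05,0,0],"roll": 0,"claw": -0.2},
  {"offset": [-0.06,0,0],"roll": 0,"claw": -0.2},
  {"offset": [-0.06,0,0],"roll": 0,"claw": -0.2},
  {"offset": [0,0,0],"roll": 0,"claw": -0.2},
])

```text
clock: 5.88
tool_pos: [0.476, 0.2894, 0.2322]
orientation: [137.3, 89.4, 42.6]
force: [-0.1, 0.2, -0.2]
opening: 0.0353
```

Run:
```python
from h import *
np.set_printoptions(precision=4,suppress=True)
from plant import ctrl
o=ctrl.get_obs();print(o["clock"],o["joint_pos"],o["tool_pos"],o["opening"],o["force"],o["moment"]);print(toolR(o))
s=grab("wrist","w3");crop(s,190,105,320,232,"w3c")
```

```text
5.875 [ 51.4982   8.9129 -14.3653   0.0939 -66.1707  33.8205] [0.476  0.2894 0.2322] 0.03527356615593119 [-0.0663  0.1924 -0.2055] [-0.0454  0.0561 -0.0152]
[[ 0.0072  0.9967 -0.0809]
 [ 0.0066 -0.081  -0.9967]
 [-1.      0.0066 -0.0072]]
w3c scale 4.724409448818897
```

View pics/w3c.png

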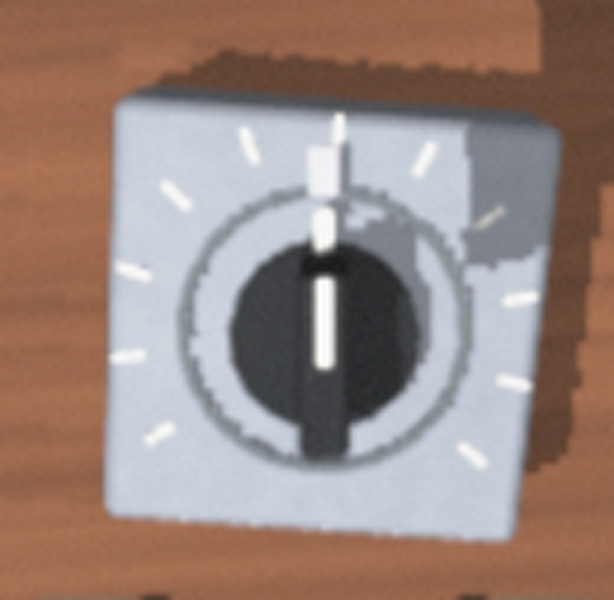

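The pointer and tab now coincide at x≈324, so the dial is set. Next I'll move above the round casting, keeping clear of the camera.

Request:
servo_tool([
  {"offset": [0,0.005,0.0614],"roll": 0,"claw": 0},
  {"offset": [0,0.005,0.0614],"roll": 0,"claw": 0},
  {"offset": [0,0.005,0.0614],"roll": 0,"claw": 0},
  {"offset": [0,0.005,0.0614],"roll": 0,"claw": 0},
  {"offset": [0,0.005,0.0614],"roll": 0,"claw": 0},
  {"offset": [0,0.005,0.0614],"roll": 0,"claw": 0},
  {"offset": [0,0.005,0.0614],"roll": 0,"claw": 0},
  {"offset": [0,0.005,0.0614],"roll": 0,"claw": 0},
  {"offset": [0,0.0503,-0.0041],"roll": 0,"claw": 0},
  {"offset": [0,0,0],"roll": -7.4,"claw": 0},
  {"offset": [0,0,0],"roll": -7.4,"claw": 0},
  {"offset": [0,0,0],"roll": 0,"claw": 0},
])

```text
clock: 7.42
tool_pos: [0.5233, -0.2052, 0.2249]
orientation: [-107.2, 89.8, 172.8]
force: [-0.5, 0.7, 0.5]
opening: 0.0439
```

Run:
```python
from h import *
np.set_printoptions(precision=4,suppress=True)
from plant import ctrl
o=ctrl.get_obs();print(o["clock"],o["joint_pos"],o["tool_pos"],o["opening"],o["force"],o["moment"]);print(toolR(o))
s=grab("wrist","w4");crop(s,0,0,512,384,"w4")
```

```text
7.425 [ -1.4692  10.1194 -13.8055  -0.0176 -66.2363 101.5255] [ 0.5233 -0.2052  0.2249] 0.04386828823684052 [-0.5381  0.7177  0.4958] [-0.0601 -0.0321 -0.0264]
[[-0.0028  0.9847  0.1745]
 [ 0.0004  0.1745 -0.9847]
 [-1.     -0.0027 -0.0008]]
w4 scale 1.5625
```

View pics/w4.png

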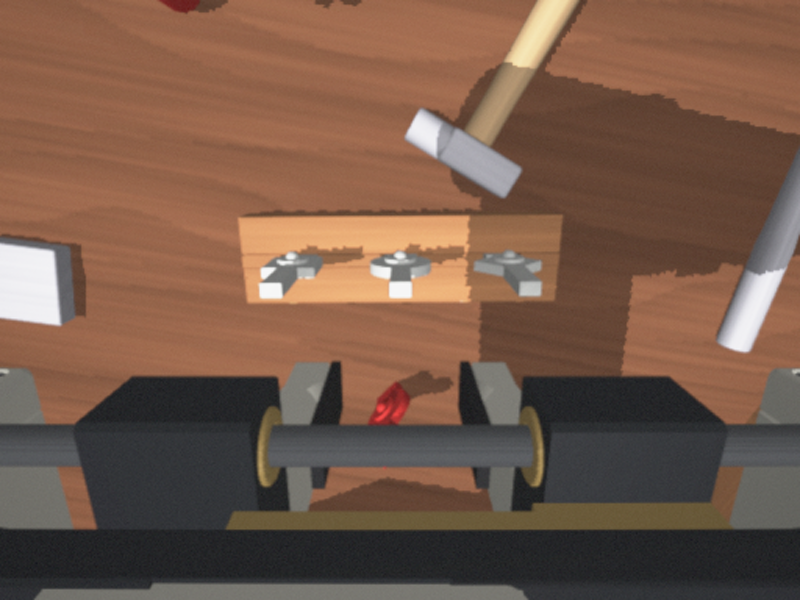

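The round casting stands in the middle slot with its sprue top at (400,288), centred between the fingers, and the rack lies square to the jaws.

Run:
```python
from h import *
s=load("w4");crop(s,140,125,375,210,"w4c")
```

```text
w4c scale 3.404255319148936
```

View pics/w4c.png

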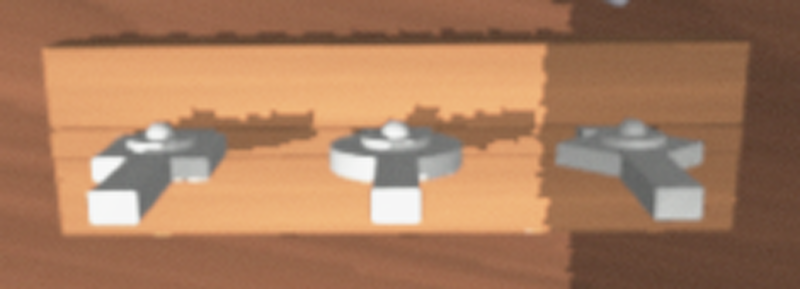

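Run:
```python
from h import *
np.set_printoptions(precision=4,suppress=True)
s=load("w4");c=lambda p:up(p,140,125,3.40426)
S=onplane(s,c([(371,188),(421,188),(421,223),(372,223)]),.108);print(S,S.mean(0))
R=onplane(s,c([(44,47),(749,42),(732,233),(62,234)]),.024);print(R,R.mean(0))
a=lambda v:np.degrees(np.arctan2(v[1],v[0]))
print(a(R[1]-R[0])+90,a(R[2]-R[3])+90,a(S[1]-S[0])+90)
T=onplane(s,c([(115,205),(679,203)]),.108);print(T,a(T[1]-T[0])+90)
```

```text
[[ 0.5305 -0.1979  0.108 ]
 [ 0.533  -0.2117  0.108 ]
 [ 0.5229 -0.2136  0.108 ]
 [ 0.5205 -0.1999  0.108 ]] [ 0.5267 -0.2058  0.108 ]
[[ 0.5384 -0.0781  0.024 ]
 [ 0.5833 -0.3213  0.024 ]
 [ 0.5143 -0.3347  0.024 ]
 [ 0.4704 -0.0896  0.024 ]] [ 0.5266 -0.2059  0.024 ]
10.45886462259567 10.1486360423377 10.058239068237626
[[ 0.513  -0.1277  0.108 ]
 [ 0.5414 -0.2841  0.108 ]] 10.269714979608452
```

The sprue is at (0.5267, -0.2058) and the yaw matches to within about 0.2°. I'll descend and grip. The tool can't be pitched, so I'll lean the casting by pivoting it in the jaws against the fixed slot edge.

Request:
servo_tool([
  {"offset": [0,0.0032,0.0012],"roll": 0,"claw": 0},
  {"offset": [0.05,0,0],"roll": 0,"claw": 0},
  {"offset": [0.05,0,0],"roll": 0,"claw": 0},
  {"offset": [0.035,0,0],"roll": 0,"claw": 0},
  {"offset": [0.018,0,0],"roll": 0,"claw": 0},
  {"offset": [0,0,0],"roll": 0,"claw": 0},
  {"offset": [0,0,0],"roll": 0,"claw": -1},
  {"offset": [0,0,0],"roll": 0,"claw": -1},
  {"offset": [0,0,0],"roll": 0,"claw": -1},
  {"offset": [0,0,0],"roll": 0,"claw": -1},
  {"offset": [0,0,0],"roll": 0,"claw": -1},
])

```text
clock: 8.85
tool_pos: [0.5278, -0.2058, 0.0741]
orientation: [66.8, 89.9, -13.1]
force: [-0.6, 0.9, 5.4]
opening: 0.0139
```

Run:
```python
from h import *
np.set_printoptions(precision=4,suppress=True)
from plant import ctrl
o=ctrl.get_obs();print(o["clock"],o["joint_pos"],o["tool_pos"],o["opening"],o["force"],o["moment"]);print(toolR(o))
s=grab("wrist","w5");crop(s,150,105,362,264,"w5c")
s=grab("scene","s5");crop(s,120,200,260,305,"s5c")
```

```text
8.85 [ -1.5074  18.775  -24.2375   0.0148 -46.9346 101.6188] [ 0.5278 -0.2058  0.0741] 0.013908561107633534 [-0.5566  0.8939  5.4393] [0.1902 0.1972 0.0347]
[[ 0.0009  0.9844  0.1757]
 [-0.0002  0.1757 -0.9844]
 [-1.      0.0009  0.0004]]
w5c scale 3.7735849056603774
s5c scale 5.714285714285714
```

View pics/w5c.png

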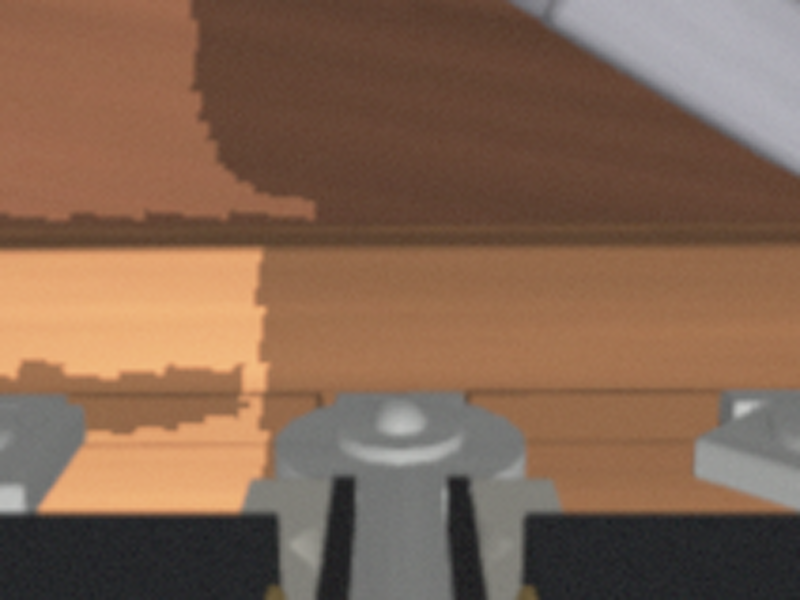

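View pics/s5c.png

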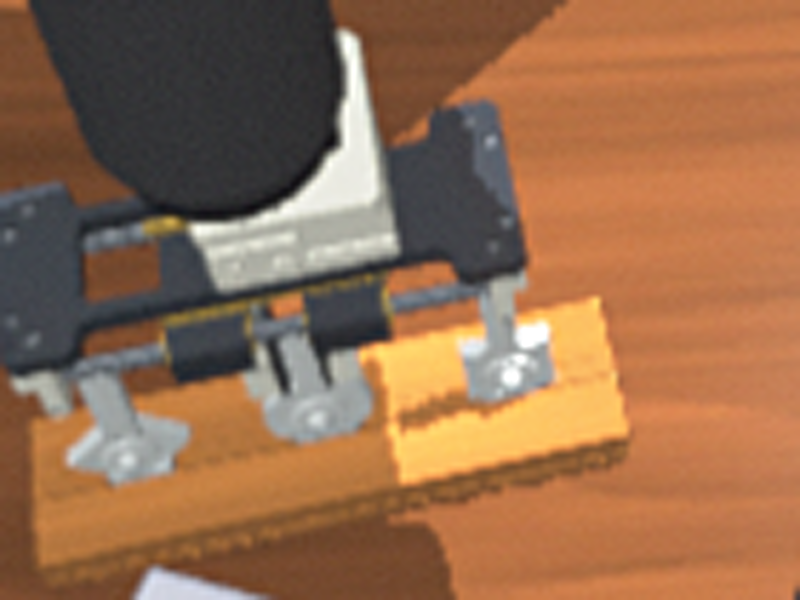

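The sprue is gripped with a 13.9 mm opening, and the disc's bead shows at (400,418) between the pads. I'll lift 12 mm so that about 4 mm of the foot stays in the slot.

Request:
servo_tool([
  {"offset": [-0.006,0,0],"roll": 0,"claw": -1},
  {"offset": [-0.006,0,0],"roll": 0,"claw": -1},
  {"offset": [0,0,0],"roll": 0,"claw": -1},
  {"offset": [0,0,0],"roll": 0,"claw": -1},
])

```text
clock: 9.45
tool_pos: [0.5272, -0.2057, 0.0854]
orientation: [-125.1, 90.0, 155.0]
force: [-1.2, -0.3, -2.2]
opening: 0.0138
```

Run:
```python
from h import *
np.set_printoptions(precision=4,suppress=True)
from plant import ctrl
o=ctrl.get_obs();print(o["clock"],o["tool_pos"],o["opening"],o["force"],o["moment"]);print(toolR(o))
s=grab("wrist","w6");crop(s,150,105,362,264,"w6c")
```

```text
9.45 [ 0.5272 -0.2057  0.0854] 0.013774622475962709 [-1.2022 -0.3486 -2.2341] [-0.0435  0.0247  0.0295]
[[-0.0003  0.9845  0.1755]
 [ 0.0001  0.1755 -0.9845]
 [-1.     -0.0003 -0.0002]]
w6c scale 3.7735849056603774
```

View pics/w6c.png

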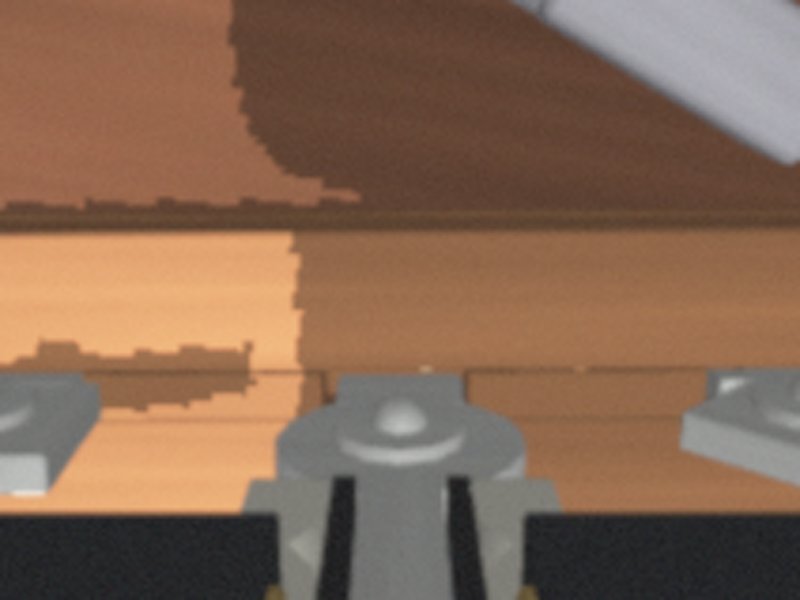

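The casting rose with the jaws, with no change in its image. Now I'll pivot the first 10° against the slot edge.

Request:
servo_tool([
  {"offset": [0,-0.0045,0],"roll": 0,"claw": -1},
  {"offset": [0,-0.0045,0],"roll": 0,"claw": -1},
  {"offset": [0.0006,-0.006,0],"roll": 0,"claw": -1},
  {"offset": [0,0,0],"roll": 0,"claw": -1},
  {"offset": [0,0,0],"roll": 0,"claw": -1},
])

```text
clock: 10.12
tool_pos: [0.5136, -0.2083, 0.0854]
orientation: [76.4, 89.9, -3.5]
force: [4.3, 1.7, -1.6]
opening: 0.0136
```

Run:
```python
from h import *
np.set_printoptions(precision=4,suppress=True)
from plant import ctrl
o=ctrl.get_obs();print(o["clock"],o["tool_pos"],o["opening"],o["force"],o["moment"]);print(toolR(o))
s=grab("wrist","w7");crop(s,150,105,362,264,"w7c")
```

```text
10.125 [ 0.5136 -0.2083  0.0854] 0.01362302864119017 [ 4.3437  1.7478 -1.5804] [ 0.933  -1.842   0.0547]
[[ 0.0018  0.9844  0.1759]
 [-0.0001  0.1759 -0.9844]
 [-1.      0.0017  0.0004]]
w7c scale 3.7735849056603774
```

View pics/w7c.png

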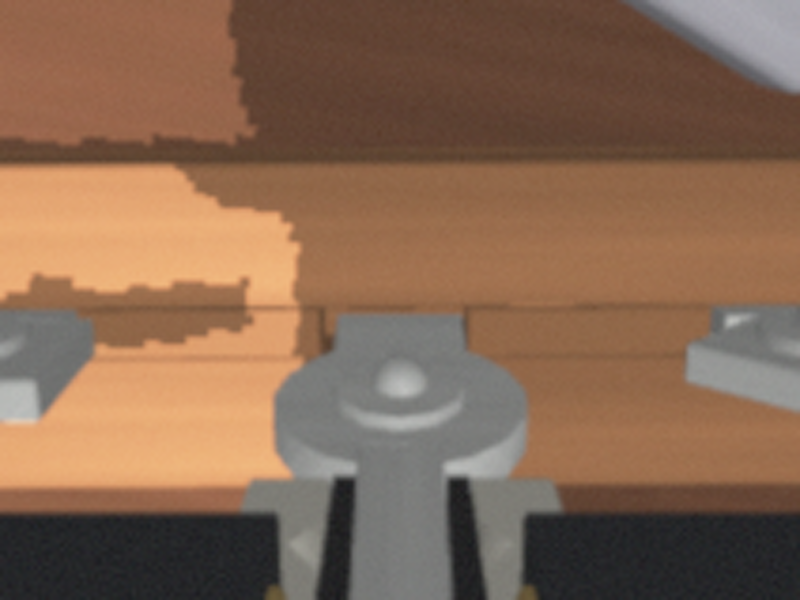

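The pivot works at about 4 N: the disc has tipped forward and the foot is still caught in the slot. I'll continue to 25°.

Request:
servo_tool([
  {"offset": [0.0005,-0.0034,0],"roll": 0,"claw": -1},
  {"offset": [0.0006,-0.0034,0],"roll": 0,"claw": -1},
  {"offset": [0.0008,-0.0034,0],"roll": 0,"claw": -1},
  {"offset": [0.0009,-0.0033,0],"roll": 0,"claw": -1},
  {"offset": [0.0011,-0.0033,0],"roll": 0,"claw": -1},
  {"offset": [0.0012,-0.0033,0],"roll": 0,"claw": -1},
  {"offset": [0,0,0],"roll": 0,"claw": -1},
  {"offset": [0,0,0],"roll": 0,"claw": -1},
])

```text
clock: 11.18
tool_pos: [0.4925, -0.2121, 0.0797]
orientation: [-94.1, 90.0, -174.0]
force: [2.0, -0.4, 1.6]
opening: 0.0137
```

Run:
```python
from h import *
np.set_printoptions(precision=4,suppress=True)
from plant import ctrl
o=ctrl.get_obs();print(o["clock"],o["tool_pos"],o["opening"],o["force"],o["moment"]);print(toolR(o))
s=grab("wrist","w8");crop(s,150,105,362,264,"w8c")
s=grab("scene","s8");crop(s,120,200,260,305,"s8c")
```

```text
11.175 [ 0.4925 -0.2121  0.0797] 0.01367146386034829 [ 2.0006 -0.3709  1.5906] [-0.0442 -1.3616 -0.0192]
[[-0.0008  0.9845  0.1755]
 [-0.0001  0.1755 -0.9845]
 [-1.     -0.0008 -0.0001]]
w8c scale 3.7735849056603774
s8c scale 5.714285714285714
```

View pics/w8c.png

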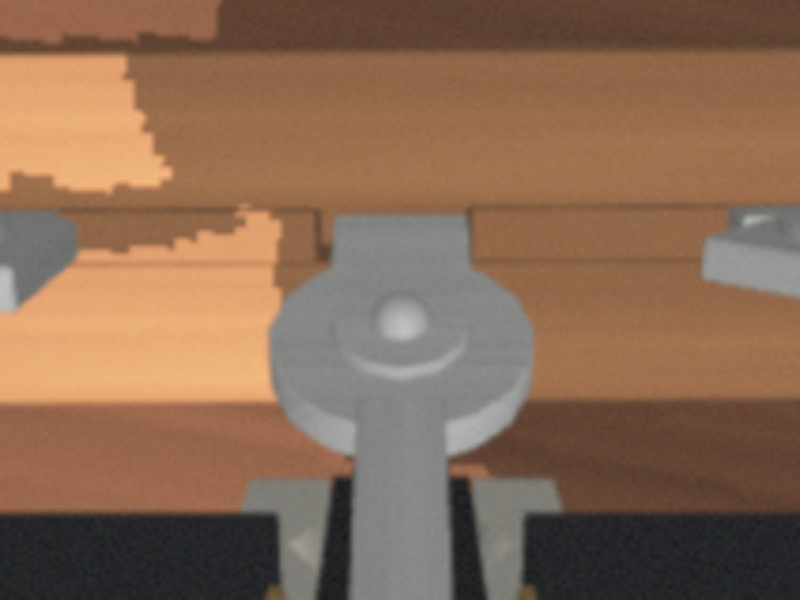

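View pics/s8c.png

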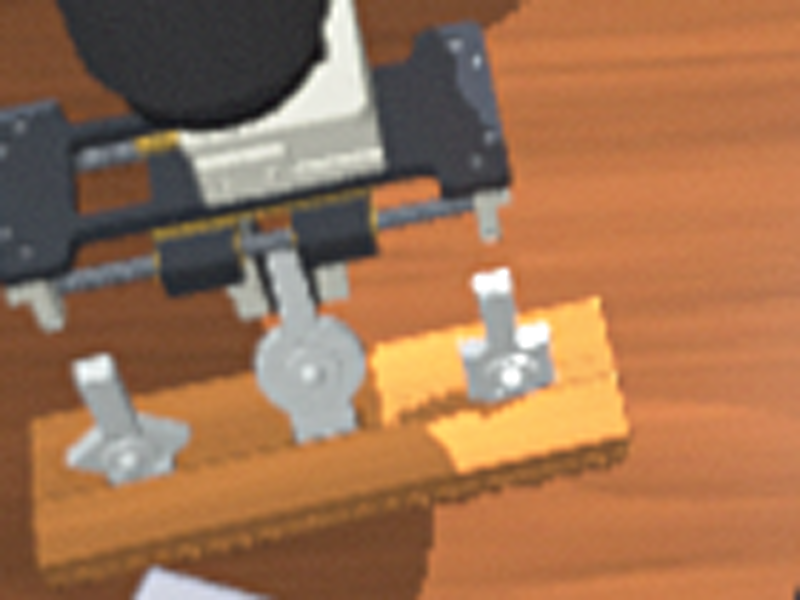

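The casting has leaned well back with its foot still in the slot, and the square and lozenge castings are untouched. I'll lift it clear and measure the lean.

Request:
servo_tool([
  {"offset": [-0.01,0,0],"roll": 0,"claw": -1},
  {"offset": [-0.03,0,0],"roll": 0,"claw": -1},
  {"offset": [-0.05,0,0],"roll": 0,"claw": -1},
  {"offset": [-0.03,0,0],"roll": 0,"claw": -1},
  {"offset": [0,0,0],"roll": 0,"claw": -1},
  {"offset": [0,0,0],"roll": 0,"claw": -1},
])

```text
clock: 12.02
tool_pos: [0.4912, -0.2116, 0.1987]
orientation: [-117.3, 89.8, 162.8]
force: [0.4, -0.9, -2.5]
opening: 0.014
```

Run:
```python
from h import *
np.set_printoptions(precision=4,suppress=True)
from plant import ctrl
o=ctrl.get_obs();print(o["clock"],o["tool_pos"],o["opening"],o["force"],o["moment"]);print(toolR(o));pickle.dump(o,open("pics/o9.pkl","wb"))
s=grab("wrist","w9");crop(s,190,115,322,214,"w9c")
P=grid(s);print(P.shape)
s=grab("scene","s9");crop(s,120,150,260,255,"s9c")
```

```text
12.025 [ 0.4912 -0.2116  0.1987] 0.013975168751390037 [ 0.4297 -0.8712 -2.5149] [-0.0896  0.1322  0.0209]
[[-0.0031  0.9845  0.1751]
 [ 0.001   0.1751 -0.9845]
 [-1.     -0.0029 -0.0015]]
w9c scale 6.0606060606060606
(384, 512, 3)
s9c scale 5.714285714285714
```

View pics/w9c.png

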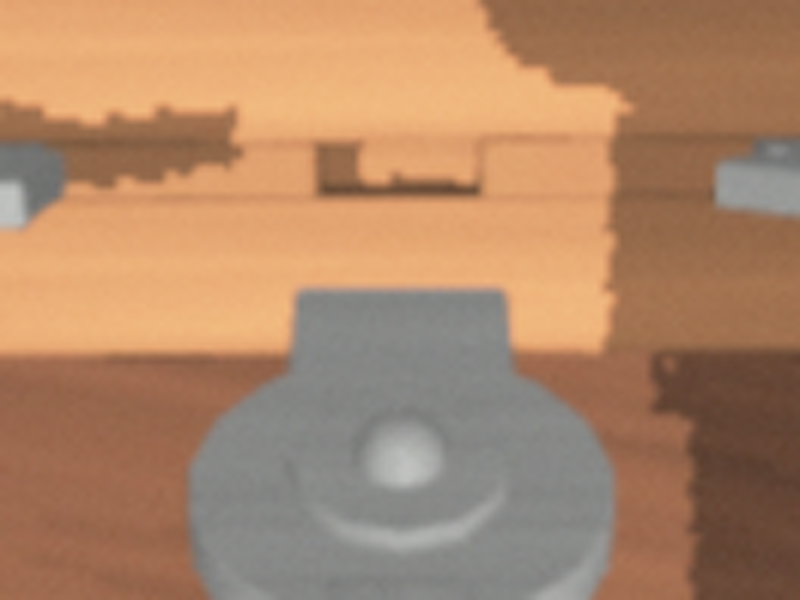

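View pics/s9c.png

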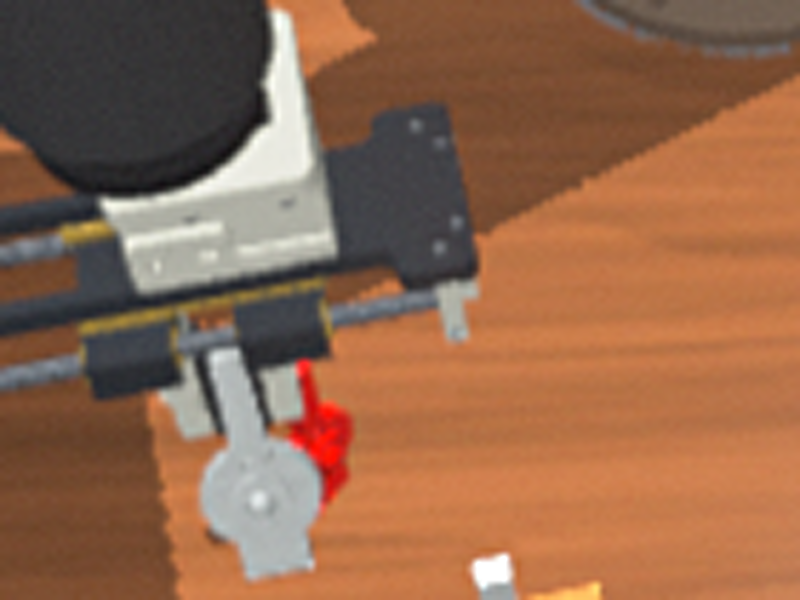

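The wrist crop shows the foot's lower corners at (298,290) and (508,290), and where the foot meets the disc at (292,368) and (513,370). The rim is at x=190 and x=614. I'll fit the lean from these and from the depth.

```bash
cat > fit.py <<'E'
from h import *
from scipy.optimize import least_squares
def model(R,p,X):
    # casting frame in tool frame: upright: cx=tool y, cy=-tool z, cz=-tool x ; lean th
    th,a,b,c=p
    x=np.array([-np.sin(th),np.cos(th),0]); z=np.array([-np.cos(th),-np.sin(th),0]); y=np.array([0,0,-1.])
    return np.array([a,b,c])+X@np.array([x,y,z])
def fit(s,o,uv,X,p0=(.43,.02,.02,0)):
    R=toolR(o);t=o["tool_pos"]
    f=lambda p:(proj(s,t+model(R,p,X)@R.T)-uv).ravel()
    r=least_squares(f,p0,x_scale=[.1,.01,.01,.01]);return r
E
python3 - <<'E'
from fit import *
np.set_printoptions(precision=4,suppress=True)
s=load("w9");o=load("o9")
uv=up([(298,290),(508,290),(292,368),(513,370),(190,495),(614,495)],190,115,6.0606)
X=np.array([(4,13,-36),(4,-13,-36),(4,13,-18.97),(4,-13,-18.97)])/1000
r=fit(s,o,uv[:4],X);print(np.degrees(r.x[0]),r.x,r.fun)
R=toolR(o);t=o["tool_pos"]
# constrained: sprue passes between pads: casting axis through grasp point neighbourhood
print("axis offset at grasp",)
# depth planes
for n in("w9","s9"):
    s=load(n);P=grid(s);Q=(P-t)@R
    c=model(R,r.x,np.zeros((1,3)))[0]
    m=(np.linalg.norm(Q-c,axis=-1)<.022)
    A=Q[m]; mu=np.median(A,0); 
    for k in range(6):
        mu=A.mean(0);w,v=np.linalg.svd(A-mu,full_matrices=False)[1:]; nrm=v[2]; d=(A-mu)@nrm; A=A[abs(d)<max(.0015,1.5*d.std())]
    if nrm[1]<0:nrm=-nrm
    print(n,m.sum(),len(A),nrm,"lean",np.degrees(np.arctan2(-nrm[0],nrm[1])),"yaw",np.degrees(nrm[2]),d.std(),mu)
E
```

```text
21.176584618239097 [0.3696 0.0313 0.0198 0.0012] [ 0.0414 -0.003  -0.1496 -0.0052 -0.0308  0.1705  0.1325 -0.1628]
axis offset at grasp
w9 2036 1285 [-0.3895  0.921   0.0015] lean 22.923267367463236 yaw 0.08822414587564924 0.00043436149852956824 [0.028  0.0255 0.0014]
s9 238 133 [-0.3632  0.9313  0.0258] lean 21.305510553601966 yaw 1.4806073453973565 0.0007858938535513708 [0.0287 0.0257 0.0019]
```

Run:
```python
from fit import *
np.set_printoptions(precision=4,suppress=True)
s6=load("w6");s9=load("w9");o=load("o9")
# camera in tool frame constant? compare
from plant import ctrl
R=toolR(o);t=o["tool_pos"]
E=s9["extrinsics"];print("cam in tool",R.T@(E[:3,3]-t)); 
# tool-frame camera from w9; apply to w6 too
M=np.eye(4);M[:3,:3]=R.T@E[:3,:3];M[:3,3]=R.T@(E[:3,3]-t)
s=dict(s9);s["extrinsics"]=M
cc=lambda p:up(p,150,105,3.77358)
b6=cc([(401,418)])[0];d6=cc([(276,440),(525,440)]);b9=up([(403,455)],190,115,6.0606)[0]
X=lambda p,L:model(None,p,np.array(L)/1000.)
for bx in (7,8.5,10):
  f=lambda q:(proj(s,X((0,.0301,q[0],q[1]),[(bx,0,0)]))-b6).ravel()
  r=least_squares(f,[0,0]);b0,c0=r.x
  rel=np.array([.0301+.019,b0])
  print("b0,c0",r.x,r.fun, "rim",proj(s,X((0,.0301,b0,c0),[(4,23,0),(4,-23,0)])),d6)
  for nm,L,uv in (("bead",[(bx,0,0)],[b9]),("foot",[(4,13,-36),(4,-13,-36)],up([(298,290),(508,290)],190,115,6.0606)),("neck",[(4,13,-18.97),(4,-13,-18.97)],up([(292,368),(513,370)],190,115,6.0606))):
    def P(th):
        a=-.019+rel[0]*np.cos(th)-rel[1]*np.sin(th); b=rel[0]*np.sin(th)+rel[1]*np.cos(th)
        return (th,a,b,c0)
    g=lambda q:(proj(s,X(P(q[0]),L))-uv)[:,1]
    r=least_squares(g,[.4]);print(bx,nm,np.degrees(r.x),r.fun,P(r.x[0])[1:3],"width",np.diff(proj(s,X(P(r.x[0]),L))[:,0]),np.diff(np.array(uv)[:,0]))
```

```text
cam in tool [-0.1576  0.0817  0.0009]
b0,c0 [-0.0001  0.0011] [-0. -0.] rim [[222.1113 219.5104]
 [289.6787 219.4982]] [[222.7726 221.2327]
 [288.7577 221.2327]]
7 bead [25.6682] [0.] (np.float64(0.02528951272567486), np.float64(0.021195648833427047)) width [] []
7 foot [23.6928] [ 0.0011 -0.0011] (np.float64(0.02599381522838998), np.float64(0.019656374491273183)) width [35.4362] [34.65]
7 neck [24.6783] [ 0.1667 -0.1667] (np.float64(0.025649112320169348), np.float64(0.020427266972568192)) width [37.7987] [36.465]
b0,c0 [-0.0016  0.0011] [0. 0.] rim [[222.1869 221.5485]
 [289.6027 221.5362]] [[222.7726 221.2327]
 [288.7577 221.2327]]
8.5 bead [25.6682] [0.] (np.float64(0.025939251942612648), np.float64(0.019843672890603712)) width [] []
8.5 foot [24.7306] [ 0.0011 -0.0011] (np.float64(0.026257970436019767), np.float64(0.019105596849176305)) width [35.4477] [34.65]
8.5 neck [25.991] [ 0.1667 -0.1667] (np.float64(0.025826770487534637), np.float64(0.020096476472476185)) width [37.8161] [36.465]
b0,c0 [-0.0031  0.0011] [0. 0.] rim [[222.2621 223.5776]
 [289.5271 223.565 ]] [[222.7726 221.2327]
 [288.7577 221.2327]]
10 bead [25.6682] [0.] (np.float64(0.026588991159550435), np.float64(0.018491696947780363)) width [] []
10 foot [25.7555] [ 0.0011 -0.0011] (np.float64(0.026560776724583523), np.float64(0.01856110436387786)) width [35.4537] [34.65]
10 neck [27.2807] [ 0.1667 -0.1667] (np.float64(0.026050608368789873), np.float64(0.019767186359116402)) width [37.8252] [36.465]
```

Run:
```python
from fit import *
np.set_printoptions(precision=4,suppress=True)
for n in ("w4","w6","w9","w1"):
    s=load(n);P=grid(s)
    z=P[...,2]; 
    m=(z>-.02)&(z<.012);h=z[m];print(n,"table med",np.median(h),h.std(), "rack/box", [np.median(z[(z>lo)&(z<hi)]) for lo,hi in ((.017,.031),(.04,.052))])
# w4 sprue top depth
s=load("w4");P=grid(s);x,y=up([(396,205)],140,125,3.40426)[0];print(P[int(y)-2:int(y)+3,int(x)-3:int(x)+4,2])
s=load("w9");P=grid(s);o=load("o9");R=toolR(o)
Q=(P-o["tool_pos"])@R
for uv in [(300,330),(400,330),(500,330),(240,480),(560,480),(403,350),(330,380),(480,380),(403,500),(403,520)]:
    x,y=np.round(up([uv],190,115,6.0606)[0]).astype(int);print(uv,np.median(Q[y-1:y+2,x-1:x+2].reshape(-1,3),0))
```

```text
w4 table med -0.000515730279405352 0.0011358278390142232 rack/box [np.float64(0.0232267597497689), np.float64(0.046531224927209514)]
w6 table med -0.0004973058735695812 0.001046122489785406 rack/box [np.float64(0.023491358726328487), np.float64(0.047167696273073295)]
w9 table med -0.0005152480165944717 0.0012055938703310705 rack/box [np.float64(0.023286077491746215), np.float64(0.047226599810978986)]
w1 table med -0.0005061697518803365 0.0011873428762561944 rack/box [np.float64(0.020974246429100618), np.float64(0.0443980290870748)]
[[0.1071 0.1077 0.106  0.107  0.1077 0.107  0.1077]
 [0.1076 0.1075 0.1075 0.1072 0.107  0.1082 0.1071]
 [0.1064 0.1072 0.1079 0.1069 0.1058 0.1081 0.1068]
 [0.1057 0.1076 0.1074 0.1069 0.1091 0.1075 0.1081]
 [0.1078 0.1074 0.1072 0.1069 0.1087 0.1075 0.1074]]
(300, 330) [ 0.0494  0.0347 -0.0109]
(400, 330) [0.0493 0.0347 0.0012]
(500, 330) [0.0491 0.0347 0.0125]
(240, 480) [ 0.024   0.0239 -0.016 ]
(560, 480) [0.0244 0.0239 0.0178]
(403, 350) [0.0459 0.0334 0.0012]
(330, 380) [ 0.0406  0.031  -0.0071]
(480, 380) [0.0415 0.0307 0.0101]
(403, 500) [0.0174 0.0242 0.0011]
(403, 520) [0.0149 0.0231 0.0011]
```

The wrist depth is accurate: the table and rack heights come out within 0.7 mm. I'll fit the plain face without the boss.

```bash
cat >> fit.py <<'E'
def lean(s,o,p,verbose=True):
    """p initial guess (th,a,b,c); depth fit of front face (no boss), then in-plane by image of bead/foot"""
    R=toolR(o);t=o["tool_pos"];Q=((grid(s)-t)@R).reshape(-1,3)
    Q=Q[np.linalg.norm(Q-np.array(p[1:]),axis=1)<.05]
    th=p[0];a,b,c=p[1:]
    for k in range(8):
        x=np.array([-np.sin(th),np.cos(th),0]);z=np.array([-np.cos(th),-np.sin(th),0]);y=np.array([0,0,-1.])
        C=(Q-np.array([a,b,c]))@np.array([x,y,z]).T
        r=np.hypot(C[:,1],C[:,2])
        m=(abs(C[:,0]-.004)<(.004 if k<3 else .002))&(r>.014)&(((r<.021)&(C[:,2]<.006))|((abs(C[:,1])<.011)&(C[:,2]<-.014)&(C[:,2]>-.033)))
        A=C[m];co=np.linalg.lstsq(np.c_[np.ones(len(A)),A[:,1],A[:,2]],A[:,0],rcond=None)[0]
        # x = co0+co1*y+co2*z ; lean increases if co2 negative? n ~ (1,-co1,-co2)
        n=x-co[1]*y-co[2]*z;n/=np.linalg.norm(n)
        th=np.arctan2(-n[0],n[1]); sh=(co[0]-.004)*x; a+=sh[0];b+=sh[1]
    res=A[:,0]-np.c_[np.ones(len(A)),A[:,1],A[:,2]]@co
    if verbose: print("lean",np.degrees(th),"sideways deg",np.degrees(n[2]),"n pts",len(A),"rms",res.std(),"a,b,c",a,b,c)
    return th,a,b,c,n
E
python3 - <<'E'
from fit import *
np.set_printoptions(precision=4,suppress=True)
s=load("w9");o=load("o9")
p=lean(s,o,(.41,.028,.0205,.0012))
# slide along plane z so that foot bottom corners & neck match pixel rows
uv=up([(298,290),(508,290),(292,368),(513,370),(190,495),(614,495)],190,115,6.0606)
X=np.array([(4,13,-36),(4,-13,-36),(4,13,-18.97),(4,-13,-18.97)])/1000
R=toolR(o);t=o["tool_pos"];th=p[0]
z=np.array([-np.cos(th),-np.sin(th),0])
def f(q): 
    c=np.array(p[1:4])+q[0]*z+np.array([0,0,q[1]]); return (proj(s,t+model(R,(th,*c),X)@R.T)-uv[:4]).ravel()
r=least_squares(f,[0,0]);print(r.x,r.fun)
c=np.array(p[1:4])+r.x[0]*z+np.array([0,0,r.x[1]]);print("centre",c,"dist to grasp",np.linalg.norm(c-[-.019,0,c[2]]))
p2=lean(s,o,(th,*c))
print(proj(s,t+model(R,(th,*c),np.array([(7,0,0),(9,0,0),(4,0,-36)])/1000)@R.T),up([(403,455),(403,290)],190,115,6.0606))
E
```

```text
lean 23.323124426626332 sideways deg 0.04388348611975661 n pts 983 rms 0.0003959344532204089 a,b,c 0.02776533934659369 0.021039903224494345 0.0012
[ 0.0019 -0.    ] [-0.4456 -0.6252  0.3375 -0.6274 -0.5445  0.6472  0.6464  0.3138]
centre [0.026  0.0203 0.0012] dist to grasp 0.04939556036104546
lean 23.287090002378715 sideways deg -0.00634424517204955 n pts 950 rms 0.0004020655991940168 a,b,c 0.026027000518561615 0.020310608350588732 0.001179887148089261
[[256.079  190.3808]
 [256.0814 187.962 ]
 [256.0241 161.8054]] [[256.0776 189.6576]
 [256.0776 162.4325]]
```

The depth fit gives a lean of 23.3°, and the casting's centre is consistent with the grip geometry to 0.3 mm. I'll go back into the slot and add about 1.7°.

Request:
servo_tool([
  {"offset": [0.03,0.0015,0],"roll": 0,"claw": -1},
  {"offset": [0.05,0,0],"roll": 0,"claw": -1},
  {"offset": [0.03,0,0],"roll": 0,"claw": -1},
  {"offset": [0.009,0,0],"roll": 0,"claw": -1},
  {"offset": [0,0,0],"roll": 0,"claw": -1},
  {"offset": [0,0,0],"roll": 0,"claw": -1},
])

```text
clock: 12.88
tool_pos: [0.4938, -0.2117, 0.0814]
orientation: [-100.5, 89.9, 179.7]
force: [-2.1, -0.8, -3.4]
opening: 0.0135
```

Run:
```python
from h import *
np.set_printoptions(precision=4,suppress=True)
from plant import ctrl
o=ctrl.get_obs();print(o["clock"],o["tool_pos"],o["opening"],o["force"],o["moment"]);print(toolR(o))
s=grab("wrist","w10");crop(s,150,105,362,264,"w10c")
```

```text
12.875 [ 0.4938 -0.2117  0.0814] 0.013509867396252621 [-2.1    -0.7682 -3.4328] [-0.1198  0.7806 -0.0254]
[[-0.0009  0.9845  0.1755]
 [ 0.      0.1755 -0.9845]
 [-1.     -0.0009 -0.0002]]
w10c scale 3.7735849056603774
```

View pics/w10c.png

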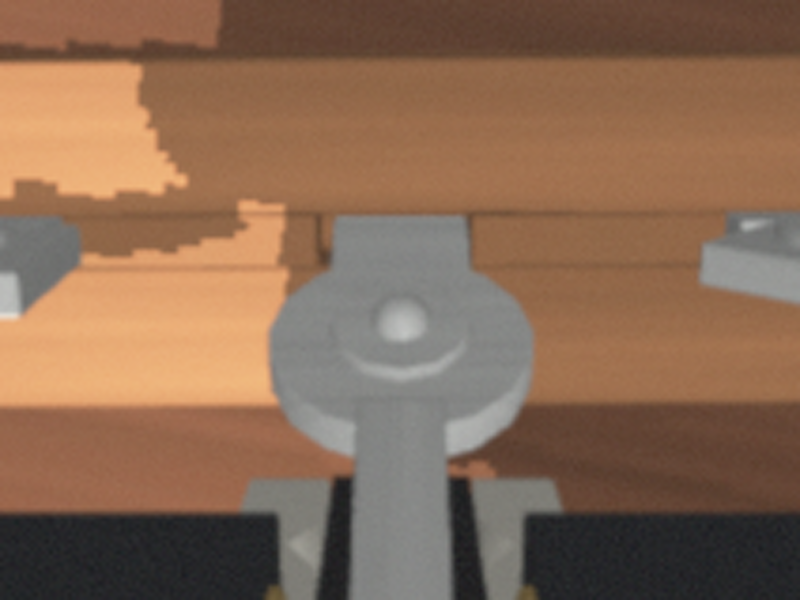

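Request:
servo_tool([
  {"offset": [0,-0.002,0],"roll": 0,"claw": -1},
  {"offset": [0.0005,-0.002,0],"roll": 0,"claw": -1},
  {"offset": [0.0005,-0.0018,0],"roll": 0,"claw": -1},
  {"offset": [0,0,0],"roll": 0,"claw": -1},
  {"offset": [0,0,0],"roll": 0,"claw": -1},
])

```text
clock: 13.55
tool_pos: [0.4898, -0.2127, 0.0805]
orientation: [70.1, 89.9, -9.8]
force: [4.8, 0.6, 1.9]
opening: 0.0137
```

Run:
```python
from fit import *
np.set_printoptions(precision=4,suppress=True)
from plant import ctrl
o=ctrl.get_obs();print(o["clock"],o["tool_pos"],o["opening"],o["force"],o["moment"]);print(toolR(o))
for n in ("w10",):
    pass
s=grab("wrist","w11");lean(s,o,(.41,.026,.0203,.0012))
```

```text
13.55 [ 0.4898 -0.2127  0.0805] 0.013732874643358936 [4.7592 0.6421 1.9226] [ 0.4303 -1.6993 -0.0016]
[[ 0.0022  0.9844  0.1761]
 [-0.0004  0.1761 -0.9844]
 [-1.      0.0021  0.0007]]
lean 24.968706714271924 sideways deg -0.09079599569715155 n pts 1009 rms 0.00040924444878509325 a,b,c 0.0253755852989861 0.021736458470797707 0.0012
```

Run:
```python
from fit import *
s=load("w9");o9=load("o9");R=toolR(o9);t=o9["tool_pos"];E=s["extrinsics"]
# tool-frame camera: treat tool as world
M=np.eye(4);M[:3,:3]=R.T@E[:3,:3];M[:3,3]=R.T@(E[:3,3]-t)
o={"orientation":[0,0,0],"tool_pos":np.zeros(3)}
for n in ("w8","w9","w10","w11"):
    q=load(n);q["extrinsics"]=M;print(n);lean(q,o,(.41,.026,.0203,.0012))
```

```text
w8
lean 23.82712437616608 sideways deg -0.13402846437761617 n pts 976 rms 0.00038684951916545963 a,b,c 0.025878023403879766 0.020580641964654374 0.0012
w9
lean 23.287182263651097 sideways deg -0.012912441441142838 n pts 953 rms 0.0004022185213991738 a,b,c 0.0260005027274933 0.020298850399038552 0.0012
w10
lean 23.39217806573985 sideways deg -0.17346303624695059 n pts 961 rms 0.0004007584702667347 a,b,c 0.02599619084119748 0.02030876422766004 0.0012
w11
lean 24.96912397786442 sideways deg -0.08763525637114133 n pts 1008 rms 0.00040914764708424974 a,b,c 0.025386683470059648 0.021711009974582363 0.0012
```

Request:
servo_tool([
  {"offset": [0.0003,-0.0009,0],"roll": 0,"claw": -1},
  {"offset": [0,0,0],"roll": 0,"claw": -1},
  {"offset": [-0.01,0,0],"roll": 0,"claw": -1},
  {"offset": [-0.03,0,0],"roll": 0,"claw": -1},
  {"offset": [-0.05,0,0],"roll": 0,"claw": -1},
  {"offset": [-0.05,0,0],"roll": 0,"claw": -1},
  {"offset": [-0.03,0,0],"roll": 0,"claw": -1},
  {"offset": [0,0,0],"roll": 0,"claw": -1},
  {"offset": [0,0,0],"roll": 0,"claw": -1},
])

```text
clock: 14.72
tool_pos: [0.4858, -0.2125, 0.2481]
orientation: [-115.5, 89.8, 164.6]
force: [-0.0, -0.7, -2.4]
opening: 0.0136
```

Run:
```python
from fit import *
np.set_printoptions(precision=4,suppress=True)
from plant import ctrl
o=ctrl.get_obs();print(o["clock"],o["joint_pos"],o["tool_pos"],o["opening"],o["force"],o["moment"]);print(toolR(o));pickle.dump(o,open("pics/o12.pkl","wb"))
s=grab("wrist","w12");p=lean(s,o,(.42,.0255,.0215,.0012));crop(s,0,0,512,384,"w12")
```

```text
14.725 [ -2.4617   6.1971 -15.3918  -0.0534 -68.6273 102.5637] [ 0.4858 -0.2125  0.2481] 0.013646993405659264 [-0.0318 -0.7414 -2.4458] [-0.0482  0.0633 -0.0268]
[[-0.0037  0.9846  0.1751]
 [ 0.001   0.1751 -0.9846]
 [-1.     -0.0035 -0.0017]]
lean 26.008234957206184 sideways deg -0.08079367954013983 n pts 1039 rms 0.0004176804133311521 a,b,c 0.024951153791612418 0.02272972287623776 0.0012
w12 scale 1.5625
```

View pics/w12.png

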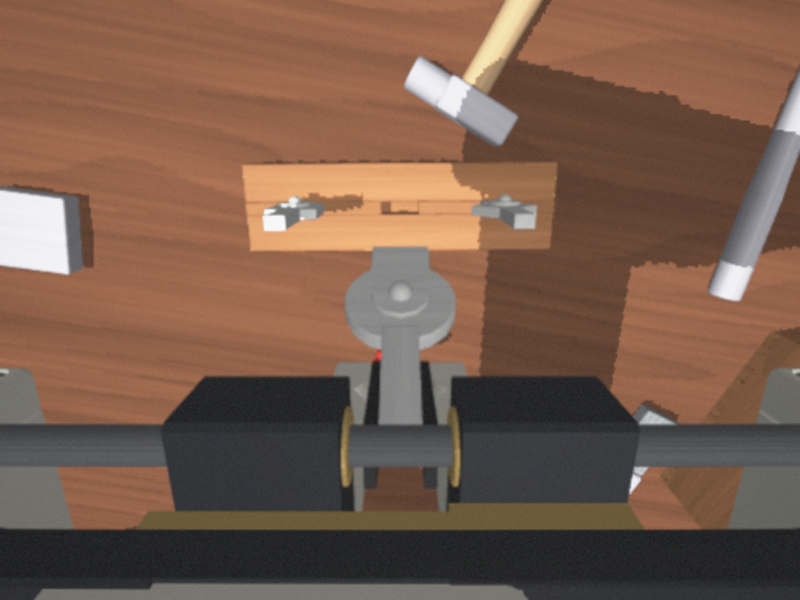

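The lean is now 26.0° in the tool frame, about 25.8° in the world because of the tool's own 0.2° tilt. The rack slot is empty and both neighbours stand in their slots. Next I'll fit the inspection camera's pose from the depth.

Run:
```python
from h import *
np.set_printoptions(precision=4,suppress=True)
off={"top0":np.array([.0018,.0021,0]),"scene0":np.array([-.0007,-.0015,0])}
Ps={}
for n in off:
    s=load(n);P=grid(s)
    tb=P[...,2];m=(abs(tb)<.012)&(P[...,0]>.3)&(P[...,0]<.6)&(abs(P[...,1])<.35);print(n,"table z",np.median(tb[m]),"box",np.median(tb[(abs(tb-.045)<.01)&(abs(P[...,0]-.47)<.05)&(abs(P[...,1]-.287)<.05)]))
    P=P+off[n]
    m=(P[...,0]>.45)&(P[...,0]<1.0)&(abs(P[...,1])<.15)&(P[...,2]>.15)&(P[...,2]<.6)
    hsv=cv2.cvtColor(s["frame"],cv2.COLOR_BGR2HSV);v=hsv[...,2];sa=hsv[...,1]
    Q=P[m];V=v[m];print(n,len(Q))
    # print z by x profile
    for x0 in np.arange(.62,.84,.02):
        k=(Q[:,0]>=x0)&(Q[:,0]<x0+.02)
        if k.sum():print("%.2f"%x0,k.sum(),"z",np.percentile(Q[k,2],[0,50,100]),"y",np.percentile(Q[k,1],[0,50,100]))
    Ps[n]=(Q,V,sa[m])
pickle.dump(Ps,open("pics/campts.pkl","wb"))
```

```text
top0 table z 0.0007030592332782915 box 0.04560534930799642
top0 2162
0.64 187 z [0.2813 0.3082 0.3233] y [0.0019 0.0314 0.0578]
0.66 229 z [0.2698 0.312  0.3233] y [-0.0006  0.0314  0.0689]
0.68 272 z [0.2678 0.3229 0.3329] y [-0.0015  0.0261  0.0619]
0.70 270 z [0.2772 0.3329 0.3429] y [-0.0066  0.0209  0.0531]
0.72 260 z [0.2899 0.3418 0.3506] y [-0.0133  0.0161  0.0454]
0.74 95 z [0.3028 0.3397 0.3481] y [-0.0165  0.0111  0.0402]
0.76 289 z [0.2781 0.3524 0.3695] y [-0.0203  0.0019  0.0243]
0.78 472 z [0.2587 0.3741 0.4574] y [-0.0271 -0.0004  0.0437]
0.80 88 z [0.3479 0.3595 0.368 ] y [-0.0279  0.0164  0.0433]
scene0 table z 0.0010313426767454281 box 0.046733074455296175
scene0 3858
0.64 171 z [0.2947 0.3142 0.3218] y [0.0014 0.0253 0.0567]
0.66 327 z [0.2772 0.3109 0.3231] y [0.001  0.0402 0.0703]
0.68 323 z [0.2686 0.3236 0.333 ] y [-0.0005  0.0353  0.0678]
0.70 290 z [0.2884 0.3346 0.3437] y [-0.007   0.0228  0.052 ]
0.72 230 z [0.2934 0.3422 0.3495] y [-0.013   0.0248  0.0458]
0.74 256 z [0.2975 0.3364 0.3494] y [-0.0133  0.0277  0.0397]
0.76 114 z [0.3037 0.3659 0.4545] y [-0.0216 -0.0086  0.0327]
0.78 939 z [0.1509 0.3695 0.4587] y [-0.0285 -0.0041  0.043 ]
0.80 1208 z [0.1503 0.3543 0.4571] y [-0.0292 -0.0013  0.0423]
```

Run:
```python
from h import *
from scipy.optimize import least_squares
np.set_printoptions(precision=4,suppress=True)
Ps=pickle.load(open("pics/campts.pkl","rb"))
def plane(A,n0,tol=.0015):
    p=A.mean(0);n=n0
    for k in range(10):
        d=(A-p)@n;B=A[abs(d-np.median(d))<max(tol,.006-.001*k)]
        p=B.mean(0);n=np.linalg.svd(B-p,full_matrices=False)[2][2];n*=np.sign(n@n0)
    return p,n,len(B),((B-p)@n).std(),B
for nme in Ps:
    Q,V,S=Ps[nme]
    m=(Q[:,0]>.678)&(Q[:,0]<.738)&(Q[:,2]>.318+(.0-.68+Q[:,0])*.3)
    p,n,k,sd,B=plane(Q[m],np.array([-.4,.1,.9]))
    pitch=np.degrees(np.arcsin(n[2]));yaw=np.degrees(np.arctan2(-n[1],-n[0]))
    print(nme,"top plane p",p,"n",n,"tilt",90-pitch,"axis yaw",yaw,k,sd)
    # in-plane edges: axis dir approx pitch25
    for ps in (yaw,):
        r=np.radians
        ax=np.array([np.cos(r(25))*np.cos(r(ps)),np.cos(r(25))*np.sin(r(ps)),np.sin(r(25))]);ay=np.array([-np.sin(r(ps)),np.cos(r(ps)),0]);az=np.cross(ax,ay)
        u=(B-p)@ax;w=(B-p)@ay;print(" u",np.percentile(u,[0,1,50,99,100]),"w",np.percentile(w,[0,1,50,99,100]))
        for lo in np.arange(-.03,.03,.01):
            g=(u>lo)&(u<lo+.01)
            if g.sum()>5:print("   ",lo.round(3),w[g].min(),w[g].max(),(w[g].min()+w[g].max())/2)
        # all pts in frame
        C=(Q-p)@np.array([ax,ay,az]).T
        g=(C[:,2]<.004)&(C[:,2]>-.075)&(abs(C[:,1])<.045)&(C[:,0]<0)
        for lo in np.arange(-.08,-.0,.004):
            h=g&(C[:,0]>lo)&(C[:,0]<lo+.004)
            if h.sum()>3:print("   u%.3f"%lo,h.sum(),"w",C[h,1].min(),C[h,1].max(),"v",C[h,2].min(),C[h,2].max(),"V",np.median(V[h]))
```

```text
top0 top plane p [0.7099 0.0219 0.3333] n [-0.3898  0.1223  0.9127] tilt 24.11493885030373 axis yaw -17.417848351520153 460 0.0007768725637038763
 u [-0.0397 -0.0346  0.0007  0.0344  0.0364] w [-0.0246 -0.0242 -0.0006  0.0252  0.0259]
    -0.03 -0.024462036644716953 0.024684411765394088 0.00011118756033856765
    -0.02 -0.024538566381307702 0.025640200804053964 0.0005508172113731311
    -0.01 -0.024550752480106054 0.02590417978949398 0.0006767136546939629
    0.0 -0.024101423871538994 0.024848298632516443 0.00037343738048872463
    0.01 -0.024581352528149 0.023770742096294824 -0.0004053052159270886
    0.02 -0.024391395334577622 0.025521017763748263 0.0005648112145853201
   u-0.076 21 w -0.019222914145481114 0.019078134270758614 v -0.0192664446657306 -0.0015967997137515469 V 75.0
   u-0.072 28 w -0.020335379003900308 0.020008226477887317 v -0.024793334499922198 -0.0013883353592793605 V 40.0
   u-0.068 23 w -0.028085544705307306 0.032619787882378154 v -0.02307819839555277 0.0030755449662027115 V 49.0
   u-0.064 20 w -0.035237375798126185 0.032498862697400446 v -0.023395536190178916 0.
[... 3345 characters left out ...]
 0.001805436726664937 V 255.0
   u-0.024 50 w -0.02511015417801681 0.024849915763209843 v -0.02247124477462522 0.0009098407595306298 V 255.0
   u-0.020 38 w -0.02647649734479172 0.024257660906973583 v -0.0030345609438300826 0.0020925595283185477 V 255.0
   u-0.016 49 w -0.025739437180562767 0.024863292981519413 v -0.03901947759869006 0.001327424815366385 V 255.0
   u-0.012 47 w -0.026508573478306447 0.023336258260920593 v -0.0028548128597049543 0.002151188565017689 V 255.0
   u-0.008 49 w -0.02573253751049535 0.024839550585829904 v -0.042031608474423963 0.001455009336951231 V 255.0
   u-0.004 50 w -0.02641516506887896 0.024833360160471617 v -0.004960235891753693 0.0016209091373624684 V 255.0
```

Run:
```python
from h import *
np.set_printoptions(precision=4,suppress=True)
r=np.radians;ps=-17.4
ax=np.array([np.cos(r(25))*np.cos(r(ps)),np.cos(r(25))*np.sin(r(ps)),np.sin(r(25))]);ay=np.array([-np.sin(r(ps)),np.cos(r(ps)),0]);az=np.cross(ax,ay)
s=load("top0");P=grid(s)+np.array([.0018,.0021,-.0006]);C=P@np.array([ax,ay,az]).T
C[...,1]-=.2337;C[...,2]-=-.0077
crop(s,232,70,282,108,"t_lens");
for c in range(246,262,3):
    print(c,[(row,C[row,c].round(4).tolist(),int(s["frame"][row,c].mean())) for row in range(90,102)])
```

```text
t_lens scale 15.789473684210526
246 [(90, [0.6927, 0.0039, 0.0358], 248), (91, [0.6906, 0.0032, 0.0368], 248), (92, [0.6884, 0.0028, 0.0361], 247), (93, [0.6863, 0.0023, 0.0357], 233), (94, [0.6826, 0.004, 0.0198], 113), (95, [0.6807, 0.0031, 0.0221], 40), (96, [0.6783, 0.0029, 0.0202], 44), (97, [0.6765, 0.0018, 0.0241], 74), (98, [0.6733, 0.0026, 0.0143], 101), (99, [0.6375, 0.0437, -0.294], 80), (100, [0.635, 0.0423, -0.2896], 83), (101, [0.6317, 0.0418, -0.2917], 82)]
249 [(90, [0.6944, -0.0027, 0.0364], 248), (91, [0.6921, -0.0029, 0.0338], 247), (92, [0.6902, -0.0038, 0.0367], 246), (93, [0.6882, -0.0045, 0.0377], 244), (94, [0.6858, -0.0047, 0.0352], 219), (95, [0.6823, -0.0034, 0.021], 56), (96, [0.6799, -0.0036, 0.0185], 39), (97, [0.6778, -0.0043, 0.0191], 40), (98, [0.6757, -0.0049, 0.0198], 50), (99, [0.6402, 0.034, -0.2911], 75), (100, [0.6374, 0.0331, -0.2896], 83), (101, [0.6341, 0.0327, -0.2924], 83)]
252 [(90, [0.696, -0.0091, 0.0344], 203), (91, [0.694, -0.0098, 0.0359], 244), (92, [0.6917, -0.01, 0.0334], 243), (93, [0.6897, -0.0108, 0.035], 241), (94, [0.6877, -0.
[... 947 characters left out ...]
1, 0.0265], 193), (96, [0.686, -0.0246, 0.0264], 164), (97, [0.654, 0.0075, -0.2866], 97), (98, [0.6506, 0.0072, -0.291], 79), (99, [0.6471, 0.0069, -0.2959], 78), (100, [0.6447, 0.0056, -0.2907], 82), (101, [0.6418, 0.0047, -0.2891], 80)]
261 [(90, [0.6767, 0.0041, -0.2899], 141), (91, [0.6961, -0.0255, -0.0032], 125), (92, [0.6958, -0.0283, 0.0196], 157), (93, [0.6936, -0.0289, 0.0198], 168), (94, [0.6915, -0.0295, 0.0198], 160), (95, [0.6895, -0.0302, 0.0217], 152), (96, [0.6869, -0.0304, 0.0171], 144), (97, [0.6849, -0.0311, 0.019], 123), (98, [0.6535, -0.0025, -0.2857], 92), (99, [0.6503, -0.003, -0.2881], 76), (100, [0.6468, -0.0033, -0.2934], 81), (101, [0.644, -0.0042, -0.2921], 81)]
```

View pics/t_lens.png

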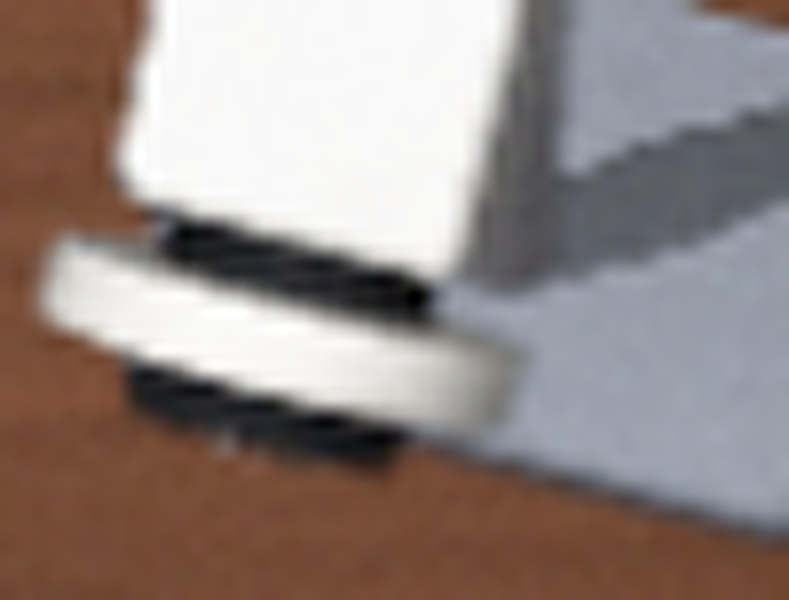

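The ring and barrel are centred on the fitted axis. The lens front comes out near (0.658, 0.039, 0.278), the axis yaw near -17.4°, and the focus point near (0.544, 0.0745, 0.223). I'll turn and move there.

Request:
servo_tool([
  {"offset": [0,0,0],"roll": 7,"claw": -1},
  {"offset": [0,0,0],"roll": 7,"claw": -1},
  {"offset": [0,0,0],"roll": 7,"claw": -1},
  {"offset": [0,0,0],"roll": 6.5,"claw": -1},
  {"offset": [0,-0.004,-0.022],"roll": 0,"claw": -1},
  {"offset": [0,-0.0088,-0.048],"roll": 0,"claw": -1},
  {"offset": [0,-0.0088,-0.048],"roll": 0,"claw": -1},
  {"offset": [0,-0.0088,-0.048],"roll": 0,"claw": -1},
  {"offset": [0,-0.0088,-0.048],"roll": 0,"claw": -1},
  {"offset": [0,-0.0088,-0.048],"roll": 0,"claw": -1},
  {"offset": [0,-0.0048,-0.03],"roll": 0,"claw": -1},
  {"offset": [0,0,0],"roll": 0,"claw": -1},
])

```text
clock: 16.27
tool_pos: [0.5238, 0.0831, 0.2476]
orientation: [-49.5, 89.8, -156.7]
force: [0.3, -0.4, -3.0]
opening: 0.0133
```

Request:
servo_tool([
  {"offset": [0,0,0],"roll": 0,"claw": -1},
  {"offset": [0,0,0],"roll": 0,"claw": -1},
])

```text
clock: 16.52
tool_pos: [0.5242, 0.0807, 0.2491]
orientation: [-46.1, 89.9, -153.5]
force: [0.4, 0.2, -2.1]
opening: 0.0139
```

Run:
```python
from fit import *
np.set_printoptions(precision=4,suppress=True)
from plant import ctrl
o=ctrl.get_obs();print(o["clock"],o["joint_pos"],o["tool_pos"],o["opening"],o["force"],o["moment"]);print(toolR(o));pickle.dump(o,open("pics/o13.pkl","wb"))
s=grab("wrist","w13");p=lean(s,o,(.45,.025,.0224,.001));crop(s,0,0,512,384,"w13")
s=grab("scene","s13");crop(s,180,120,380,270,"s13c");s=grab("top","t13");crop(s,190,30,330,135,"t13c")
```

```text
16.525 [ 29.9532   6.0674 -15.4336  -0.0045 -68.5682  42.6087] [0.5242 0.0807 0.2491] 0.01388092962810212 [ 0.3518  0.202  -2.0612] [0.0012 0.0669 0.0165]
[[-0.0011  0.954  -0.2997]
 [-0.0005 -0.2997 -0.954 ]
 [-1.     -0.0009  0.0008]]
lean 26.056101456766083 sideways deg -0.11145328006651412 n pts 1035 rms 0.000424387647581413 a,b,c 0.02468022421610505 0.02306198562488111 0.001
w13 scale 1.5625
s13c scale 4.0
t13c scale 5.714285714285714
```

View pics/w13.png

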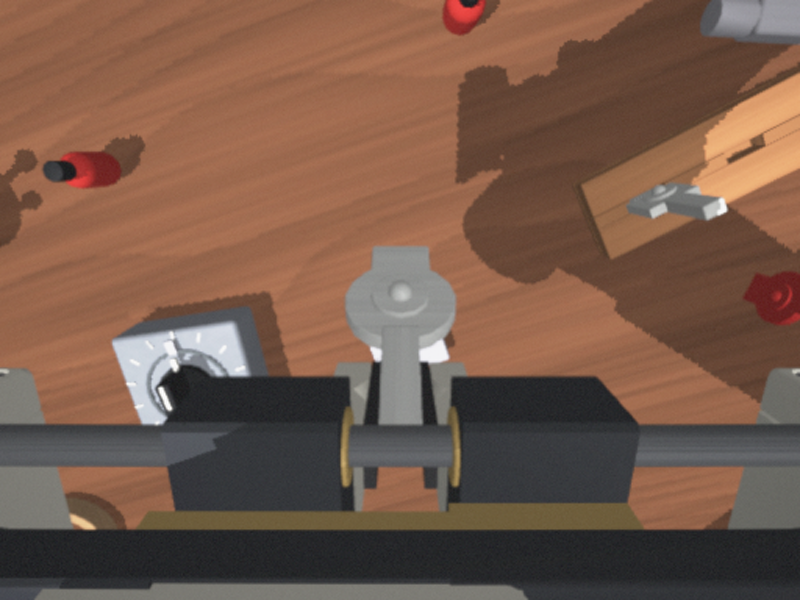

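View pics/s13c.png

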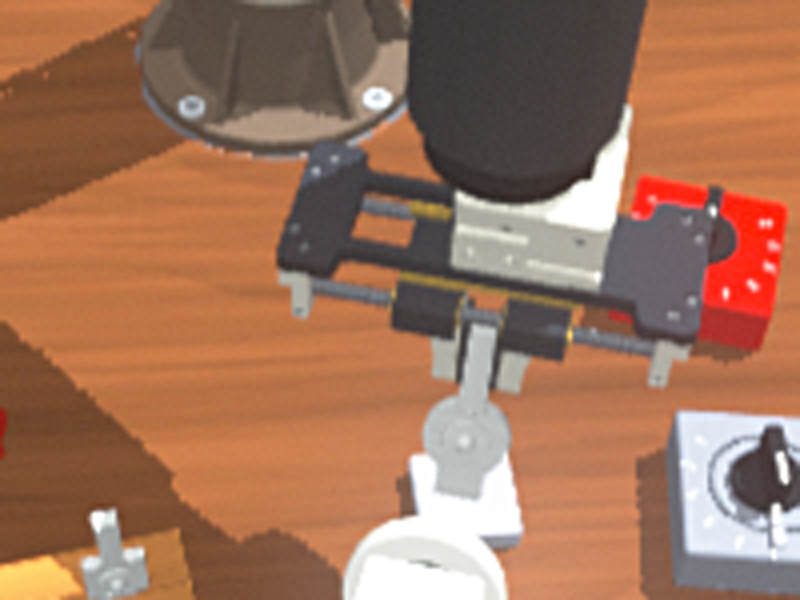

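View pics/t13c.png

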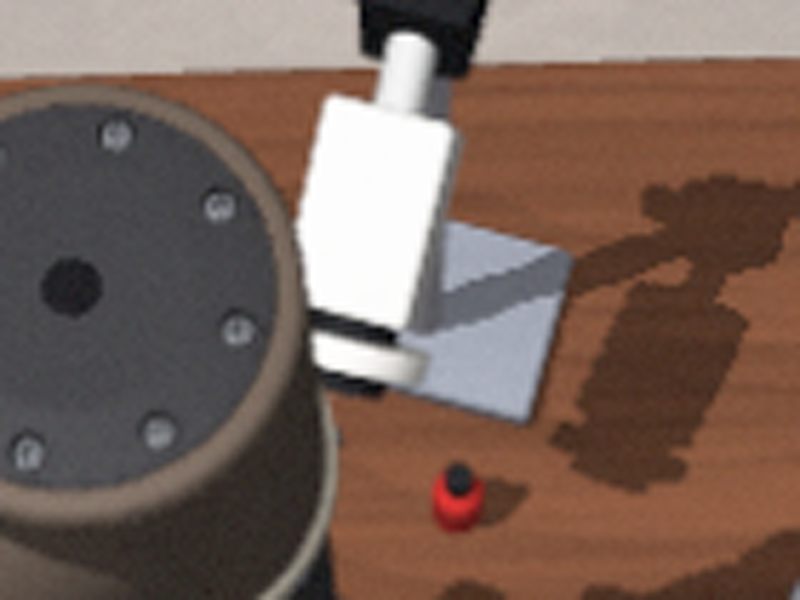

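The casting hangs in front of the lens, sprue up and boss toward it, and the camera hasn't moved. I'll cross-check the position in the scene view, where casting and camera share one calibration.

Run:
```python
from fit import *
np.set_printoptions(precision=4,suppress=True)
o=load("o13");R=toolR(o);t=o["tool_pos"];th=np.radians(26.05)
r=np.radians;ps=-17.4
ax=np.array([np.cos(r(25))*np.cos(r(ps)),np.cos(r(25))*np.sin(r(ps)),np.sin(r(25))]);ay=np.array([-np.sin(r(ps)),np.cos(r(ps)),0]);az=np.cross(ax,ay)
F=.5445*ax+.2337*ay-.0077*az;print("F",F,"lens",F+.13*ax)
par=(th,.0249,.0228,.0010)
c=t+R@model(R,par,np.zeros((1,3)))[0];print("centre wrist/tool",c,"err in cam frame mm",(c-F)@np.array([ax,ay,az]).T*1000)
cx=R@np.array([-np.sin(th),np.cos(th),0]);print("face angle err deg",np.degrees(np.arccos(cx@ax)),"elev",np.degrees(np.arcsin(cx[2])),"yaw",np.degrees(np.arctan2(cx[1],cx[0])))
s=load("s13")
print("pred bead",proj(s,c+.008*cx-np.array([-.0007,-.0015,0])),"pred bead at focus",proj(s,F+.008*ax-np.array([-.0007,-.0015,0])))
crop(s,270,200,330,245,"s13d")
P=grid(s)+np.array([-.0007,-.0015,-.001])
C=(P-F)@np.array([ax,ay,az]).T
m=(np.hypot(C[...,1],C[...,2])<.03)&(abs(C[...,0])<.02)
A=C[m];A=A[(np.hypot(A[:,1],A[:,2])>.013)&(A[:,2]<.01)&(A[:,0]>-.004)]
co=np.linalg.lstsq(np.c_[np.ones(len(A)),A[:,1:]],A[:,0],rcond=None)[0];print("scene face: x at centre",co[0],"(want .004) slopes deg y,z",np.degrees(co[1:]),len(A))
g=C[m];print("y extents",g[:,1].min(),g[:,1].max())
# camera unmoved check
a=load("scene0")["z_map"];b=s["z_map"];sl=(slice(250,330),slice(260,310));print("cam depth diff",np.median(abs(a[sl]-b[sl])))
```

```text
F [0.5439 0.0745 0.2231] lens [0.6563 0.0392 0.2781]
centre wrist/tool [0.5456 0.0729 0.2241] err in cam frame mm [ 2.3119 -0.9577  0.0265]
face angle err deg 1.0001405351463717 elev 26.0000335454512 yaw -17.41620787062902
pred bead [[295.2295 230.7596]] pred bead at focus [[295.8276 230.3676]]
s13d scale 13.333333333333334
scene face: x at centre 0.005186750998901566 (want .004) slopes deg y,z [ 0.2981 -0.9794] 192
y extents -0.0218511026209704 0.02258244693195564
cam depth diff 0.001188308
```

View pics/s13d.png

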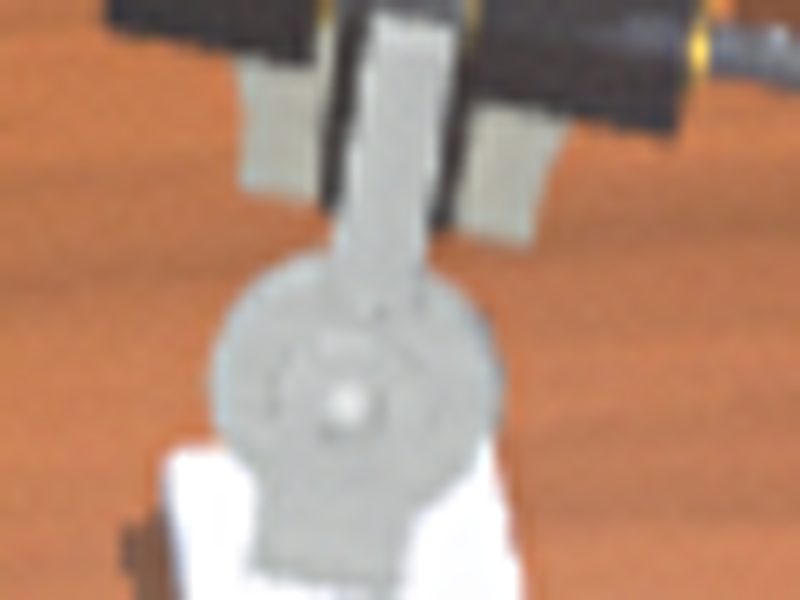

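The scene view agrees: the bead is at (295.4, 229.7), within about 1 px of the prediction. The face sits about 1–2 mm too close to the lens and is about 1° too steep. One small correction, then a final check that includes the dial.

Request:
servo_tool([
  {"offset": [0.0007,-0.0015,-0.0007],"roll": 0,"claw": -1},
  {"offset": [0,0,0],"roll": 0,"claw": -1},
  {"offset": [0,0,0],"roll": 0,"claw": -1},
  {"offset": [0,0,0],"roll": 0,"claw": -1},
  {"offset": [0,0,0],"roll": 0,"claw": -1},
])

```text
clock: 17.3
tool_pos: [0.5234, 0.0827, 0.2489]
orientation: [116.1, 90.0, 8.7]
force: [0.4, -0.2, -2.9]
opening: 0.0136
```

Run:
```python
from fit import *
np.set_printoptions(precision=4,suppress=True)
from plant import ctrl
r=np.radians;ps=-17.4
ax=np.array([np.cos(r(25))*np.cos(r(ps)),np.cos(r(25))*np.sin(r(ps)),np.sin(r(25))]);ay=np.array([-np.sin(r(ps)),np.cos(r(ps)),0]);az=np.cross(ax,ay)
F=np.array([.5439,.0745,.2231])
for k in range(2):
    o=ctrl.get_obs();R=toolR(o);t=o["tool_pos"]
    s=grab("wrist",f"w14{k}");p=lean(s,o,(.45,.0249,.0228,.001))
    c=t+R@model(R,(p[0],.0249,.0228,.001),np.zeros((1,3)))[0];print(o["clock"],t,"err mm",(c-F)@np.array([ax,ay,az]).T*1000,"ang",np.degrees(np.arccos(R@p[4]@ax)),o["force"],o["qvel"].round(2),o["opening"])
s=grab("scene","s14");crop(s,340,215,400,275,"s14box")
P=grid(s)+np.array([-.0007,-.0015,-.001]);C=(P-F)@np.array([ax,ay,az]).T
m=(np.hypot(C[...,1],C[...,2])<.03)&(abs(C[...,0])<.02);A=C[m];A=A[(np.hypot(A[:,1],A[:,2])>.013)&(A[:,2]<.01)&(A[:,0]>-.004)]
print("scene face",np.linalg.lstsq(np.c_[np.ones(len(A)),A[:,1:]],A[:,0],rcond=None)[0])
```

```text
lean 26.22466885241775 sideways deg -0.04078459198180822 n pts 1032 rms 0.0004281330808880153 a,b,c 0.024785780310174175 0.023036455752777064 0.001
17.3 [0.5234 0.0827 0.2489] err mm [1.0506 0.7419 0.4604] ang 1.2270599166559215 [ 0.415  -0.1811 -2.9478] [ 0.05  0.14 -0.03 -0.    0.03 -0.07] 0.013592799891302163
lean 26.014863130362055 sideways deg -0.04242065237720695 n pts 1033 rms 0.0004173215566049978 a,b,c 0.024766667850642035 0.02307600660873165 0.001
17.35 [0.5234 0.0827 0.2489] err mm [1.0562 0.7376 0.4743] ang 1.0182110364807397 [-0.6948 -0.2073 -2.1693] [ 0.02  0.04 -0.15 -0.03  0.09 -0.06] 0.013651020899421794
s14box scale 10.0
scene face [ 0.0036 -0.0006 -0.0287]
```

View pics/s14box.png

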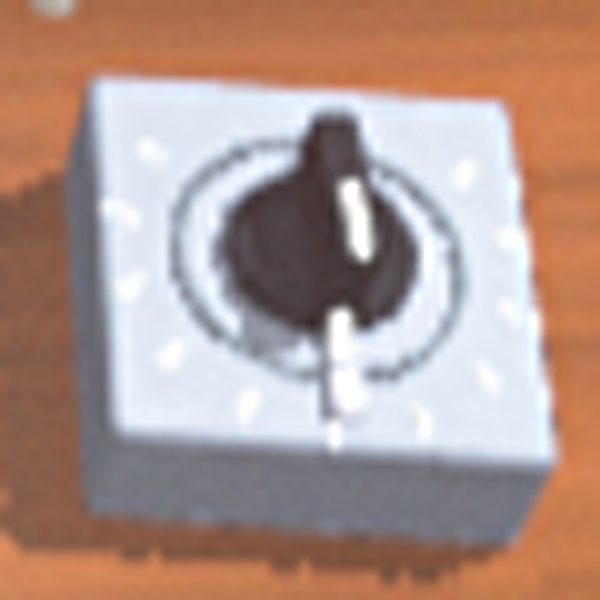

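All checks are within about 1 mm and 1–2°, and the pointer (342,330) runs straight into the tab (347,388). I'm handing in.

```bash
python3 -c "
from plant import ctrl
print(ctrl.close_job())"
```

```text
the job is handed in; nothing more can be done
None
```

The job is handed in at about 17.4 s of the 64 s allowed, with the arm still holding the round casting at the inspection camera's focus point.

- **Dial:** I turned the knob about 57° clockwise to the steel tab. After I released it, the wrist view showed pointer and tab in line, and a later scene view agreed.
- **Casting:** I took the round casting from the middle slot. The tool can't be pitched, so I leaned the casting by pivoting it in the jaws against the edge of its own slot, in two passes. Then I carried it to the focus point, sprue up and bossed face to the lens.
- **Position:** The tool and wrist readings put its centre about 1.1, 0.7 and 0.5 mm off the estimated focus point. The scene camera's depth put the face within 0.5 mm along the axis. The focus point is my own fit from the two fixed cameras' depth, so it could be a couple of mm off.
- **Angle:** The face is about 1° too steep by the wrist depth, at about 26° instead of 25°. The scene depth made it about 1.6°, and I left it.
- **Other parts:** The square and lozenge castings were still in their slots when I lifted the round one out. The inspection camera hadn't moved, to about 1 mm, when I checked just before the last 2 mm correction. The measured force in my checks stayed below about 8 N.

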